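Charge the vibratory finisher through its loading port

ROBOT

A 6-joint arm with a two-finger parallel gripper is mounted at the origin on a cart in front of the work surface, level with it; the furniture and walls round the work are solid. World frame = base frame: x ahead of the robot, y to its left, z up, the work surface at z = 0. Lengths are in mm, angles in rad, forces in N, time in s.
With the tool pointing down it reaches from about 300 to 775 mm from the base axis. Payload 14.6 kg.
Tool frame: the origin (TCP) lies midway between the tips of the shut fingers; the grasp point (between the pads) lies 19 mm behind it; z points along the fingers, y is the line along which they close (so a half turn about z gives the same grasp; the last joint's range is limited). The gripper opens to 94 mm and grips with 3 to 60 N. Pads are 16 mm wide; open, the fingers measure 119 mm over their backs; the gripper's body (75 mm by 177 mm) begins 78 mm behind the grasp point.
Start: joints at [-1.399, 0.3, 1.521, -0, 1.321, -0.067], TCP at [130.089, -534.384, 176.046] pointing down, gripper open.
Joint ranges: [-3.03, 3.03], [-0.79, 2.21], [0.23, 2.52], [-1.04, 4.18], [0, 3.07], [-2.55, 2.55]. Speed limits (rad/s): [2.22, 2.22, 2.57, 3.14, 3.14, 3.14].

INTERFACE

Orientations are given as [roll, pitch, yaw] about the fixed x, y, z axes, in that order (R = Rz(yaw) Ry(pitch) Rx(roll)).
In Python, from cell import manip gives the robot as it stands.
- The arm moves only by the shell command python3 -m creep 'ROWS' [OPENING] [FORCE]. ROWS is text: rows parted by semicolons, each of 6 numbers parted by spaces: the shift along the tool's x, y, z normalised to -1 to 1, where 1 is 4 cm, then the turn, a rotation vector about the tool's x, y, z normalised to -1 to 1, where 1 is pi rad. In form: dx dy dz ax ay az; .... A call has 1 to 20 rows; each row shifts and turns the commanded pose from where the row before left it, along the tool's axes as they then stand; what a row does not reach is not made up. A row lasts 1/8 s, in which the tool goes at most 62.5 mm and 10.7 degrees, less where a joint would pass 70% of its speed; a pose out of reach is approached as far as the arm can. A call with a number of a shift or a turn outside -1 to 1 is refused whole. A call with a gripper value outside its range is refused whole. OPENING is the closure, from 0 (fully open) to 1 (shut), set as the call begins (- or left out, the last holds). The fingers move at their own pace and stop on an object; FORCE is the grip in N (left out, the last holds). Time passes only in rows, so rows that do not move let the fingers close. It gives the time, the measured TCP pose, the force, the opening and the grip force at its end, in the units of the state.
- manip.read_state(): the state, without advancing time (a new reading comes with each control period).
- manip.camera(name): name is "scene" or "top" or "wrist"; returns a dict with "color" (400x640x3 uint8, red, green, blue), "range_z" (400x640 float32, mm along the optical axis (not along the pixel's ray), 0 where there is no reading), "camera_matrix" (3x3 intrinsics, pixels), "T" (4x4, takes a point from camera to world coordinates). Camera axes: x right, y down, z forward; pixel columns grow to the right and rows downward; lengths in mm; the calibration is good to about 2 mm. A picture is of the moment at which its call begins.
- manip.sign_off(): hands the job in; it is judged then, once.
The state is a dict: "clock": time; "joints": joint angles; "qd": joint speeds; "effort": joint torques, N m; "eef_pos": TCP position; "eef_rot": TCP orientation; "wrist_force": force on the tool from outside, world axes, zero at the start; "moment": the same for the moment, N m; "finger_gap": finger opening in mm; "finger_force": force on a finger pad.
Only numpy, scipy, OpenCV 4.12 (cv2) and the standard library are available. Lean on these libraries where they do the work, as an engineer would, in place of code of your own. Each camera call takes 0.05 s, during which the arm holds its last target. There are 200 camera calls.

TASK

Charge the small bench finisher with the three cast road wheels: raise its shutter, carry the loading boat level, slide it nose first through the port and tip the wheels out inside, without the boat ever touching the finisher or spilling a wheel outside. Draw the boat out, lay it down empty and upright on the bench well clear of the finisher, and press the shutter down until it is fully shut. Leave the jar, the cup of brushes, the paint pot and the model tank where they stand.

Things in the scene. Friction and masses are not known exactly. Their poses are not given: they have to be found in the camera images.
- machine: bench vibratory finisher, fixed: grey box 140 wide, 155 deep, 204 high (brass thumb nuts at the window's corners to 211), bright cover plate with the port in front, dark plinth below. Origin: on the bench under the middle of the cover plate's outer face; +x goes level from there straight into the chamber, +y is left when looking in, z up
- chamber_floor (a point): middle of the chamber's floor, axes as the finisher's, 50 mm over the bench. The chamber reaches from the cover plate (x -74 from here) to the back wall (x +74), to y -66 and +66, and up to the clear window 147 above
- port (a point): centre of the loading port, a level slot 44 wide (y) and 32 high (z) in the cover plate, 154 mm over the bench; axes as the finisher's, +x inward. Plate, shutter and guides make it 12 mm thick: from 6 in front of this point to 6 behind. The guides stand beside the slot, 52 mm apart, 9 proud of the plate
- shutter (a joint): guillotine shutter in guides on the front of the cover plate, slides straight up: 0 = fully shut, 0.042 m = top stop. Starts almost shut. Its lower edge is 131 mm over the bench plus this value: the port is quite free from 0.039 up. It stays where it is left and takes about 4 N to move
- shutter_top (a point): middle of the top face of the shutter's black handle (230 mm over the bench when shut), moves with it, axes as the finisher's. The handle is 40 wide (y), 14 thick (x), 26 high; below it is just the 3 mm shutter plate, 58 wide. Pinch it from above across the 40 or the 14 and pull up; push its top down to shut
- boat: loading boat, about 0.12 kg: steel tray 90 long, 32 wide, 17 high, closed at the rear; its nose is open, the floor swept up 3 mm over the last 23. Origin under the middle of the tray (x -45 to +45); +x to the nose, z up. Wheels stay in within about 10 degrees of level; they slide out over the nose when it is dipped 35 degrees or more (40 to 45 is sure)
- grip_top (a point): middle of the top of the boat's dark wooden grip, axes as the boat's; 216 mm behind and 34 above the boat's origin. The grip is 48 long (x), 14 wide (y), 34 high, its foot level with the tray's underside. An 8 mm rod, its axis 22 mm below this point, joins grip and tray (147 mm bare)
- wheel1: cast metal road wheel, 20 mm diameter, 9 thick, about 16 g, flat in the boat (the rearmost); origin at the middle of its underside
- wheel2: the same, the middle one
- wheel3: the same, the one nearest the nose
- jar_earth: jar with a dark lid, 77 x 72 mm, 125 high, leave it; origin under its middle
- cup_brushes: black cup full of brushes, 82 mm wide, 200 high with the brushes, leave it; origin under its middle
- pot_ochre: small paint pot, 28 mm diameter, 50 high, leave it; origin under its middle
- tank_olive: dark scale-model tank, 45 x 84 mm, 46 high with its aerial, leave it; origin under its middle

How it is judged:
By the outcome, as a careful person would: the job done as asked, in the order asked, and still so for the second after the job is handed in, with the robot touching nothing.
It also fails if it takes over 69 s, if anything falls off the work surface, if the arm or the gripper's body presses on something with over 40 N, if the wrist force passes 120 N, or if a joint passes its speed limit or range.

## Working session

There is one attempt and no reset: what is moved stays moved. The work goes in short steps, Python scripts to look and compute and a shell command to move; the robot and the scene stay as the last step left them, time stands still between calls to the robot, and variables do not carry over. Pictures are saved under pics/ and viewed, at most 10 in all, crops included, and the job is handed in when it is done.

```bash
mkdir -p pics; ls
cat > h.py <<'E'
import numpy as np,cv2
from cell import manip
from scipy.spatial.transform import Rotation as R
def snap(n,f=None):
    c=manip.camera(n)
    if f: cv2.imwrite('pics/'+f,c['color'][:,:,::-1])
    np.savez('/tmp/'+n+'.npz',**c); return c
def cloud(c):
    K=np.array(c['camera_matrix']);z=c['range_z'].astype(float);v,u=np.mgrid[:400,:640]
    p=np.stack([(u-K[0,2])/K[0,0]*z,(v-K[1,2])/K[1,1]*z,z,np.ones_like(z)],-1)
    w=(p@np.array(c['T']).T)[...,:3]; w[z==0]=np.nan; return w
def ray(c,u,v,h):
    K=np.array(c['camera_matrix']);T=np.array(c['T'])
    d=T[:3,:3]@np.array([(u-K[0,2])/K[0,0],(v-K[1,2])/K[1,1],1]);o=T[:3,3]
    return o+d*(h-o[2])/d[2]
E
python3 - <<'E'
from h import *
a=snap('scene','scene0.png');b=snap('top','top0.png')
for c in(a,b):print(np.round(c['T'],3),c['camera_matrix'])
print(manip.read_state())
E
```

```text
pics
[[-9.61000e-01  2.25000e-01 -1.61000e-01  7.07284e+02]
 [ 2.77000e-01  7.77000e-01 -5.65000e-01  3.53468e+02]
 [-2.00000e-03 -5.88000e-01 -8.09000e-01  8.50695e+02]
 [ 0.00000e+00  0.00000e+00  0.00000e+00  1.00000e+00]] [[380.11209433   0.         314.38261473]
 [  0.         380.11209433 200.75624301]
 [  0.           0.           1.        ]]
[[ 8.000000e-03 -9.910000e-01  1.330000e-01  3.937160e+02]
 [-1.000000e+00 -8.000000e-03  2.000000e-03 -1.279930e+02]
 [-1.000000e-03 -1.330000e-01 -9.910000e-01  1.480032e+03]
 [ 0.000000e+00  0.000000e+00  0.000000e+00  1.000000e+00]] [[446.47930585   0.         326.10910202]
 [  0.         446.47930585 200.26401751]
 [  0.           0.           1.        ]]
{'clock': 0.1, 'joints': array([-1.39860574e+00,  3.00433272e-01,  1.52149087e+00,  1.42526272e-05,
        1.32069230e+00, -6.65844610e-02]), 'qd': array([-8.67070663e-05, -3.52449642e-03, -1.79401829e-03, -7.46791243e-04,
       -6.46075619e-04, -6.41753801e-04]), 'effort': array([ 1.46904367e-03, -5.32643545e+01, -3.53284907e+01,  7.09875533e-02,
        2.35305307e-02, -6.17485557e-05]), 'eef_pos': array([ 130.04809517, -534.14420096,  175.54525303]), 'eef_rot': array([-3.14057205e+00, -8.18933749e-05,  2.38771469e-01]), 'wrist_force': array([0.2745408 , 0.10922488, 0.45554718]), 'moment': array([ 0.01200597,  0.00613636, -0.02457385]), 'finger_force': 0.0, 'finger_gap': 94.51581085171205}
```

View pics/scene0.png

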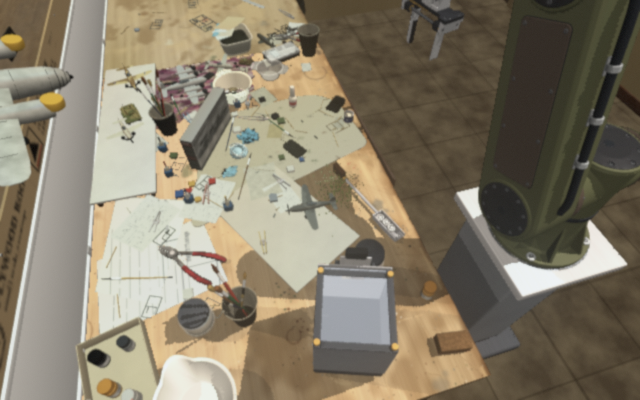

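View pics/top0.png

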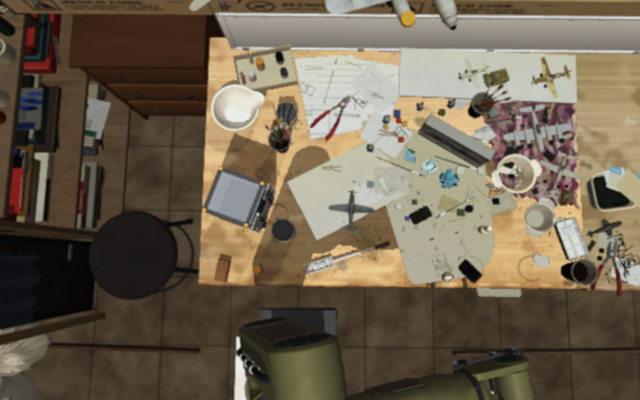

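Run:
```python
from h import *
a=dict(np.load('/tmp/scene.npz'));b=dict(np.load('/tmp/top.npz'))
A=cv2.resize(a['color'][220:380,270:470],None,fx=3,fy=3,interpolation=2)
B=cv2.resize(b['color'][160:290,195:395],None,fx=4,fy=4,interpolation=2)
cv2.imwrite('pics/top_c.png',B[:,:,::-1])
A2=cv2.resize(a['color'][160:360,300:460],None,fx=3,fy=3,interpolation=2);cv2.imwrite('pics/scene_c.png',A2[:,:,::-1])
w=cloud(b)
for v in range(165,290,6): print(v,' '.join('%4.0f'%w[v,u,2] for u in range(200,392,6)))
print(w[200,300],w[200,240],w[265,320],w[245,382])
```

```text
165 -784    2    4   -2    0   -8   -2   -2    3   -4   -8   -2    1    0   -2    4    3    7   -5   -8    6   -1    6    6    9    7    8    5   13    3    5    5
171 -759    2   -1  206  203  208   -7   -2   -2   -0   -1   -1   -6   -2   -8   -2   -3   -2    7    7    6    8   13   10    9  nan    8    7    9   13   12   16
177 -759    2   -5  201  199  206  200  203  202   -4    1    4   -1   -3   -1    0    8    4    9    8   11    7   13    7    7   10    9    7    8   10    7    7
183 -768   -0   -2  203  197  203  197  200  197  201  203  207    3    2   -0    8   10   11    6    4    7    8   13   10    7   12    8    5   15   19   11   11
189 -754   -3  200  196  201  197  198  196  203  203  207   78  125    1    4   -0   14   10   10   11    8   15    8    8    4   12    9    8    7    7    6   15
195 -764    3  206  198  203  201  200  200  203  201  208  201   81    0   -1    3   14    8    6    9   10    0    8    7    5   29    5    9   14    9   21   20
201 -767  197  199  197  198  201  199  198  198  205  240  221   42   -4   -1    0   -2    7   12   10    5    2   
[... 1813 characters left out ...]
 -2    2   -0    2    1    5   -3    2
273    2   -8   -3   26   28   -1    4    0    1    4   14   -3   -0   -2    2   -5   -5   -3    6    1    5   -4   -5   -3    0    4   -2   -7   -4    0    4    0
279   -2   -1   -5   22   25   -1   -1    2   -1   -4   -2   -0   -3    1   -4    0   -4   -0   -1    0    7    5    1   -2   -2   -0    4    3   -0   -1   -5   -1
285   -0   -2    2   -1    3    4    0   -5   -1    4   -2   -1    5    3    3   -3   -2   -5    2   -3    1   -3   -2    0    3   -3   -6   -4   -7    5   -7   -0
[591.22308069 -38.4056283    7.15289273] [564.18692948 123.87421211 197.87184258] [ 377.73737649 -107.29070145   14.46197154] [ 443.47654369 -306.83756393   33.68901226]
```

View pics/top_c.png

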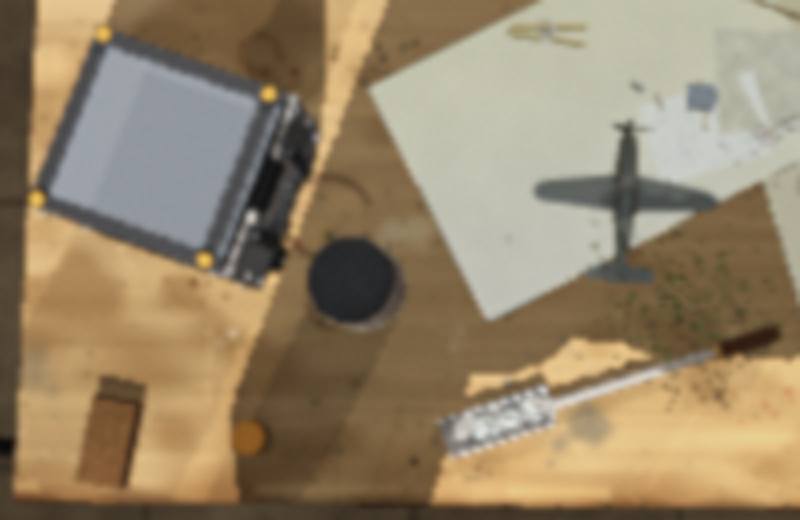

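View pics/scene_c.png

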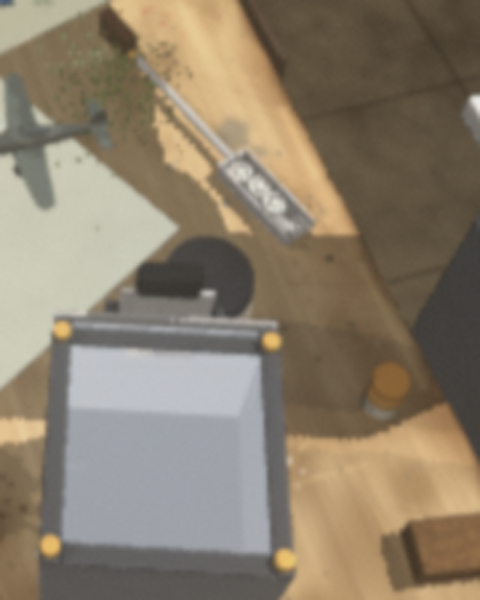

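The scene crop shows the finisher at scene px (315–395, 270–370) with its black handle at about (357,251). The jar's dark lid stands in front of the port at top px (283,231). The boat runs from nose (306,270) to grip (382,245) in the top view. The ochre pot is at top px (257,269). Next I'll measure these.

Run:
```python
from h import *
a=dict(np.load('/tmp/scene.npz'));b=dict(np.load('/tmp/top.npz'))
def nuts(c,x0,x1,y0,y1):
    h=cv2.cvtColor(c['color'],cv2.COLOR_RGB2HSV);m=cv2.inRange(h,(14,130,130),(32,255,255))
    k=np.zeros_like(m);k[y0:y1,x0:x1]=m[y0:y1,x0:x1]
    n,l,s,ce=cv2.connectedComponentsWithStats(k)
    for i in range(1,n):
        if 2<s[i,4]<60: print(s[i,4],ce[i].round(1),ray(c,*ce[i],209).round(1))
print('top');nuts(b,200,275,165,230)
print('scene');nuts(a,308,405,260,355)
P=lambda U,V:((U+.5)/4-.5+195,(V+.5)/4-.5+160)
for n,U,V in(('n',104,35),('n',269,94),('n',205,260),('n',37,199)): print(n,ray(b,*P(U,V),209).round(1))
Q=lambda U,V:((U+.5)/3-.5+300,(V+.5)/3-.5+160)
for n,U,V in(('s',62,330),('s',271,342),('s',285,560),('s',50,545)): print(n,ray(a,*Q(U,V),209).round(1))
# boat: nose corners and rear corners (z 17) ; grip
for n,U,V,z in(('noseL',440,425,14),('noseR',453,458,14),('rearL',545,387,17),('rearR',553,418,17),('grip front',722,352,30),('grip end',780,332,30)): print(n,ray(b,*P(U,V),z).round(1))
for n,U,V,z in(('noseA',290,243,14),('noseB',315,222,14),('rearA',218,172,17),('rearB',245,150,17),('gripend',105,12,30),('gripfr',135,52,30)): print(n,ray(a,*Q(U,V),z).round(1))
wb=cloud(b);wa=cloud(a)
for w in(wa,wb):
    # handle
    m=(w[...,2]>216)&(w[...,2]<260)&(abs(w[...,0]-550)<80)&(abs(w[...,1]-60)<60)
    p=w[m];print('handle',len(p),np.median(p,0).round(1),cv2.minAreaRect(p[:,:2].astype(np.float32)))
    m=(w[...,2]>22)&(w[...,2]<45)&(abs(w[...,0]-443)<35)&(abs(w[...,1]+305)<40)
    p=w[m];print('grip',len(p),p.mean(0).round(1),cv2.minAreaRect(p[:,:2].astype(np.float32)))
    m=(w[...,2]>110)&(w[...,2]<135)&(abs(w[...,0]-500)<60)&(abs(w[...,1]-0)<60)
    p=w[m];print('jar',len(p),p.mean(0).round(1),cv2.minAreaRect(p[:,:2].astype(np.float32)))
```

```text
top
13 [220.5 167.8] [656.3 181.4 209. ]
12 [261.8 182.7] [613.7  60.6 209. ]
14 [203.5 209.3] [535.  225.4 209. ]
13 [245.6 224.6] [492.  103.3 209. ]
scene
6 [320.  270.5] [613.5  60.4 209. ]
16 [390.  273.5] [492.1 101.7 209. ]
25 [316.  341.6] [656.1 180.8 209. ]
21 [394.1 346.6] [536.  223.6 209. ]
n [654.8 181.  209. ]
n [612.4  60.2 209. ]
n [492.  102.5 209. ]
n [534.7 224.3 209. ]
s [612.5  58.9 209. ]
s [492.2 102.  209. ]
s [534.9 223.6 209. ]
s [655.5 180.5 209. ]
noseL [374.5 -57.4  14. ]
noseR [348.1 -68.3  14. ]
rearL [ 405.8 -142.4   17. ]
rearR [ 380.9 -149.1   17. ]
grip front [ 435. -285.   30.]
grip end [ 451.5 -332.    30. ]
noseA [376.3 -54.   14. ]
noseB [347.6 -67.1  14. ]
rearA [ 409.6 -136.2   17. ]
rearB [ 378.1 -151.5   17. ]
gripend [ 451.5 -330.6   30. ]
gripfr [ 439.9 -275.6   30. ]
handle 296 [545.7  59.7 242.4] ((544.2228393554688, 57.094627380371094), (14.778556823730469, 57.54875564575195), 70.56185913085938)
grip 94 [ 446.1 -306.2   32.4] ((445.49139404296875, -308.9324035644531), (13.774262428283691, 47.16392517089844), 19.6733455657959)
jar 438 [477.3   6.9 125.1] ((477.70068359375, 4.5135345458984375), (46.71007537841797, 65.06669616699219), 22.813335418701172)
handle 97 [541.7  55.3 242.7] ((543.8152465820312, 55.75609588623047), (14.784570693969727, 54.57123947143555), 72.10034942626953)
grip 64 [ 443.1 -307.8   32.1] ((441.550048828125, -302.9194641113281), (13.260841369628906, 58.68592071533203), 18.791603088378906)
jar 368 [484.1   6.7 123.2] ((484.48333740234375, 7.583320617675781), (63.36918640136719, 64.16387176513672), 15.65601634979248)
```

```bash
cat >> h.py <<'E'
def to(p,rpy,turn_first=False):
    "tool-frame shift (units of 40 mm) and rotvec (units of pi) still to go"
    s=manip.read_state();A=R.from_euler('xyz',s['eef_rot']);B=R.from_euler('xyz',rpy)
    r=(A.inv()*B).as_rotvec()/np.pi;d=np.array(p)-s['eef_pos']
    print('shift',((B if turn_first else A).inv().apply(d)/40).round(3),'turn',r.round(4),'t',round(s['clock'],2),s['eef_pos'].round(1),np.degrees(s['eef_rot']).round(2),'F',s['wrist_force'].round(1),'gap',round(s['finger_gap'],1),'j',s['joints'].round(2))
E
python3 - <<'E'
from h import *
to([543,55,330],[np.pi,0,np.radians(70.65)])
E
```

```text
shift [ 13.515 -11.873  -3.848] turn [-3.000e-04 -2.000e-04 -3.165e-01] t 0.1 [ 130.  -534.1  175.5] [-179.94   -0.     13.68] F [0.3 0.1 0.5] gap 94.5 j [-1.4   0.3   1.52  0.    1.32 -0.07]
```

```bash
python3 -m creep '0 0 -1 0 0 0;0 0 -1 0 0 0;.75 -.66 -.12 0 0 0;.75 -.66 -.12 0 0 0;.75 -.66 -.12 0 0 0;.75 -.66 -.12 0 0 0;.75 -.66 -.12 0 0 0;.75 -.66 -.12 0 0 0;.75 -.66 -.12 0 0 0;.75 -.66 -.12 0 0 0;.75 -.66 -.12 0 0 0;.75 -.66 -.12 0 0 0;.75 -.66 -.12 0 0 0;.75 -.66 -.12 0 0 0;.75 -.66 -.12 0 0 0;.75 -.66 -.12 0 0 0' 0.3
python3 -m creep '.75 -.66 0 0 0 0;.75 -.66 0 0 0 0;.75 -.66 0 0 0 0;.75 -.66 0 0 0 0;0 0 0 0 0 -.053;0 0 0 0 0 -.053;0 0 0 0 0 -.053;0 0 0 0 0 -.053;0 0 0 0 0 -.053;0 0 0 0 0 -.0515;0 0 0 0 0 0;0 0 0 0 0 0'
python3 - <<'E'
from h import *
to([543,55,330],[np.pi,0,np.radians(70.65)])
c=snap('wrist','wrist1.png');print(c['T'].round(2))
E
```

```text
clock: 2.1
eef_pos: [451.3, -74.7, 323.2]
eef_rot: [-3.141, 0.0, 0.239]
wrist_force: [-0.2, 0.1, 0.2]
finger_gap: 65.9
finger_force: 0.0
clock: 3.6
eef_pos: [542.4, 55.0, 323.1]
eef_rot: [-3.141, 0.0, 1.229]
wrist_force: [-0.6, 0.1, -0.4]
finger_gap: 65.8
finger_force: 0.0
shift [ 0.004  0.016 -0.172] turn [-0.0001  0.     -0.0012] t 3.6 [542.4  55.  323.1] [-179.99    0.     70.44] F [-0.6  0.1 -0.4] gap 65.8 j [0.03 0.23 1.28 0.   1.64 0.38]
[[ 9.4000e-01 -3.2000e-01 -9.0000e-02  5.6995e+02]
 [-3.3000e-01 -9.1000e-01 -2.6000e-01  1.3212e+02]
 [-0.0000e+00  2.8000e-01 -9.6000e-01  5.3115e+02]
 [ 0.0000e+00  0.0000e+00  0.0000e+00  1.0000e+00]]
```

View pics/wrist1.png

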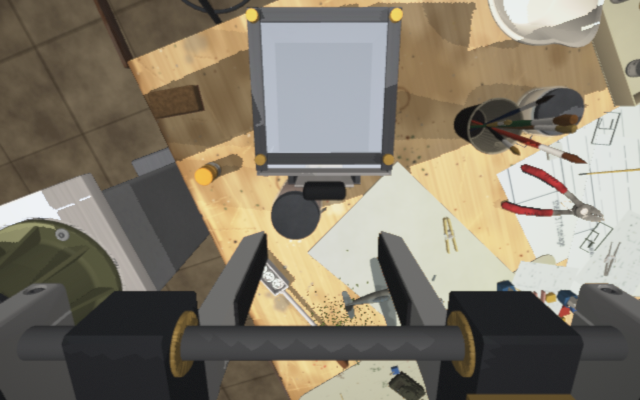

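The wrist view shows the nuts at about (252,14), (397,14), (261,160) and (388,160). The handle is at about (324,190), and the jar lid is at (295,214), off to the robot's side. I'll turn these into positions.

Run:
```python
from h import *
c=dict(np.load('/tmp/wrist.npz'));g=c['color'].max(2)
h=cv2.cvtColor(c['color'],cv2.COLOR_RGB2HSV);m=cv2.inRange(h,(14,130,130),(32,255,255));m[:, :240]=0;m[:,405:]=0;m[170:]=0
n,l,s,ce=cv2.connectedComponentsWithStats(m)
N=[]
for i in range(1,n):
    if s[i,4]>20: p=ray(c,*ce[i],209);N.append(p);print(s[i,4],ce[i].round(1),p.round(1))
N=np.array(N)[:,:2];C=N.mean(0)
f=N[np.argsort(N[:,1])] ;A,B=f[:2],f[2:]
d=B.mean(0)-A.mean(0);print('C',C.round(1),'heading',np.degrees(np.arctan2(d[1],d[0])),np.linalg.norm(d))
w=cloud(c);reg=np.zeros_like(g);reg[176:205,295:355]=1
k=((g<45)&(reg>0)&(w[...,2]>190)).astype(np.uint8)
ys,xs=np.where(k);print('dark',xs.min(),xs.max(),ys.min(),ys.max(),len(xs))
H=w[k>0];z=H[:,2];print(np.percentile(z,[5,25,50,75,90,97]).round(1))
u=np.radians(70.65);hh=np.array([np.cos(u),np.sin(u)]);nn=np.array([-hh[1],hh[0]])
O=C-77*hh;print('O',O)
top=H[z>np.percentile(z,50)]
q=(H[:,:2]-O);print('machine-x',np.percentile(q@hh,[3,50,97]).round(1),'y',np.percentile(q@nn,[3,50,97]).round(1))
for v in range(178,202,2): print(v,[int(x) for x in g[v,300:350:4]],w[v,324].round(0),((w[v,324,:2]-O)@hh).round(1))
```

```text
128 [251.5  14.7] [536.3 224.5 209. ]
145 [395.8  14.6] [656.7 181.9 209. ]
87 [259.5 159.4] [493.5 103.  209. ]
86 [388.4 159.3] [614.3  60.3 209. ]
C [575.2 142.4] heading 70.69102012747143 128.85575838773053
dark 303 354 177 199 693
[228.7 241.7 244.1 244.9 245.4 245.8]
O [549.70017974  69.77889471]
machine-x [-17.3  -9.7  -6. ] y [-17.1   1.   17.8]
178 [117, 117, 117, 117, 117, 118, 117, 116, 118, 119, 118, 115, 114] [547.  61. 195.] -9.5
180 [118, 117, 107, 106, 108, 108, 106, 106, 107, 108, 110, 114, 115] [547.  60. 203.] -9.8
182 [117, 100, 33, 33, 33, 34, 33, 33, 33, 32, 36, 108, 114] [548.  64. 227.] -6.3
184 [127, 74, 29, 27, 27, 29, 26, 25, 26, 27, 27, 85, 145] [548.  64. 234.] -6.4
186 [140, 49, 29, 31, 32, 30, 31, 30, 30, 33, 30, 70, 170] [547.  64. 241.] -6.7
188 [124, 32, 36, 35, 37, 35, 35, 34, 36, 36, 36, 45, 156] [547.  62. 244.] -7.8
190 [121, 30, 39, 38, 38, 38, 38, 37, 37, 38, 37, 37, 163] [546.  61. 245.] -9.5
192 [62, 30, 38, 37, 38, 38, 37, 37, 37, 37, 37, 37, 162] [546.  59. 246.] -11.2
194 [58, 29, 36, 36, 35, 35, 35, 35, 35, 35, 35, 37, 159] [545.  57. 245.] -13.3
196 [74, 30, 33, 35, 35, 35, 34, 35, 34, 35, 35, 47, 157] [545.  55. 245.] -15.2
198 [74, 41, 32, 32, 32, 33, 34, 33, 34, 33, 33, 92, 169] [544.  54. 245.] -17.1
200 [74, 73, 56, 46, 84, 88, 115, 114, 124, 121, 118, 167, 230] [543.  51. 241.] -20.1
```

```bash
python3 -m creep '.1 .035 0 0 0 -.0012;0 0 .8 0 0 0;0 0 .8 0 0 0;0 0 .5 0 0 0;0 0 .35 0 0 0;0 0 0 0 0 0;0 0 0 0 0 0'
python3 -m creep '0 0 0 0 0 0;0 0 0 0 0 0;0 0 0 0 0 0;0 0 0 0 0 0;0 0 0 0 0 0;0 0 0 0 0 0' 1 30
python3 -m creep '0 0 -.1 0 0 0;0 0 -.1 0 0 0;0 0 -.1 0 0 0;0 0 -.1 0 0 0;0 0 -.1 0 0 0;0 0 0 0 0 0'
```

```text
clock: 4.53
eef_pos: [545.4, 58.4, 226.1]
eef_rot: [3.14, -0.0, 1.237]
wrist_force: [-0.4, 0.5, 0.4]
finger_gap: 65.9
finger_force: 0.0
clock: 5.28
eef_pos: [545.0, 58.4, 225.2]
eef_rot: [-3.142, -0.0, 1.237]
wrist_force: [-0.2, 0.4, 0.1]
finger_gap: 9.1
finger_force: 0.0
clock: 6.02
eef_pos: [545.1, 58.4, 245.6]
eef_rot: [3.141, -0.0, 1.237]
wrist_force: [0.2, 0.0, -0.1]
finger_gap: 0.6
finger_force: 0.0
```

Run:
```python
from h import *
b=snap('wrist','wrist2.png')
t=snap('scene');A2=cv2.resize(t['color'][200:360,290:490],None,fx=3,fy=3,interpolation=2)
cv2.imwrite('pics/s2.png',A2[:,:,::-1])
```

```text
(no output)
```

View pics/wrist2.png

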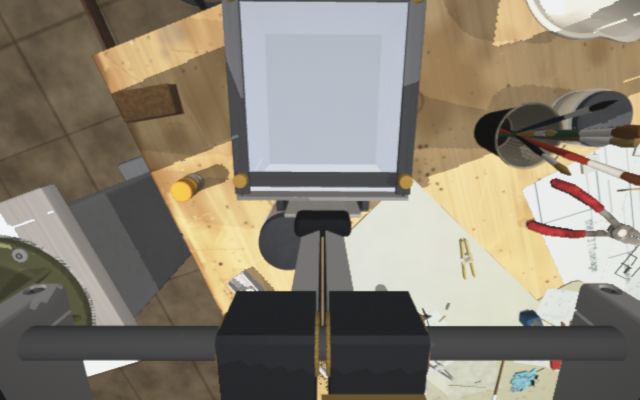

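Run:
```python
from h import *
c=dict(np.load('/tmp/wrist.npz'));T=np.array(c['T']);K=c['camera_matrix']
def pr(p):
    q=np.linalg.inv(T)@np.r_[p,1];return (K@q[:3]/q[2])[:2].round(1)
O=np.array([549.2,69.5]);h=np.array([.331,.9436]);n=np.array([-h[1],h[0]])
print(pr(manip.read_state()['eef_pos']))
for x in(-5,-19):
  for z in(230,245): print(x,z,pr([*(O+x*h),z]))
w=cloud(c)
for v in range(200,245,2): print(v,c['color'][v,308],w[v,308].round(0),((w[v,308,:2]-O)@h).round(1),'|',c['color'][v,321],w[v,321,2].round(0),((w[v,321,:2]-O)@h).round(1))
```

```text
[321.5 228.6]
-5 230 [322.  211.9]
-5 245 [322. 219.]
-19 230 [322. 230.]
-19 245 [322.  238.1]
200 [131 128 125] [537.  68. 199.] -5.1 | [147 143 140] 199.0 -5.2
202 [124 119 116] [535.  65. 192.] -9.0 | [124 120 117] 190.0 -9.7
204 [123 119 115] [535.  65. 198.] -8.9 | [124 120 116] 197.0 -9.2
206 [123 119 115] [535.  64. 201.] -9.6 | [124 119 116] 202.0 -9.2
208 [122 119 114] [536.  65. 208.] -9.1 | [122 119 115] 208.0 -9.1
210 [58 57 57] [537.  68. 224.] -5.7 | [73 72 70] 225.0 -5.2
212 [26 26 28] [538.  68. 229.] -5.5 | [25 25 26] 228.0 -5.8
214 [26 26 27] [538.  68. 233.] -5.6 | [25 25 27] 232.0 -5.9
216 [26 27 28] [538.  67. 235.] -6.3 | [27 26 28] 237.0 -5.8
218 [27 28 29] [538.  67. 241.] -5.7 | [28 29 29] 241.0 -5.9
220 [34 34 36] [538.  67. 244.] -6.3 | [36 35 37] 241.0 -7.3
222 [36 37 38] [538.  66. 244.] -7.4 | [37 38 39] 244.0 -7.7
224 [37 37 38] [537.  64. 244.] -8.9 | [38 38 40] 245.0 -8.7
226 [36 36 39] [537.  63. 245.] -10.1 | [36 36 38] 247.0 -9.5
228 [34 35 36] [536.  62. 245.] -11.7 | [36 37 38] 245.0 -11.5
230 [34 34 36] [536.  60. 245.] -13.0 | [34 35 36] 244.0 -13.3
232 [35 36 37] [535.  59. 244.] -14.8 | [34 35 35] 246.0 -14.1
234 [88 87 86] [535.  58. 245.] -15.9 | [31 32 32] 276.0 -3.2
236 [117 116 114] [541.  70. 282.] -2.1 | [48 44 39] 280.0 -2.8
238 [117 116 113] [541.  70. 285.] -1.8 | [103  90  70] 281.0 -3.8
240 [116 116 114] [541.  70. 288.] -1.7 | [105  92  71] 285.0 -3.2
242 [117 116 114] [541.  70. 290.] -2.0 | [106  92  71] 286.0 -3.9
244 [117 116 114] [542.  71. 295.] -1.2 | [106  92  70] 290.0 -3.3
```

View pics/s2.png

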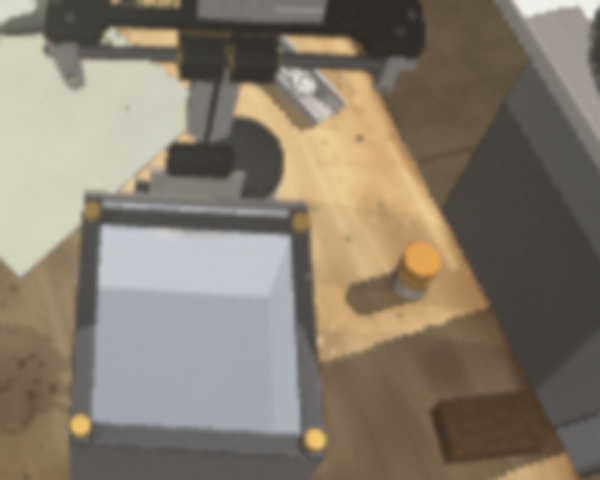

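Run:
```python
from h import *
c=dict(np.load('/tmp/scene.npz'));w=cloud(c)
# crop column ~212 -> u=290+212/3
for v in range(222,256,2):
    print(v,[(tuple(int(t) for t in w[v,u])if np.isfinite(w[v,u,0]) else None,int(c['color'][v,u].max())) for u in(356,360,364)])
T=np.array(c['T']);K=c['camera_matrix']
for z in(230,245,260,275,290):
    q=np.linalg.inv(T)@np.array([545.1,58.4,z,1]);print(z,(K@q[:3]/q[2])[:2].round(1))
```

```text
222 [((568, 84, 390), 56), ((563, 86, 391), 55), ((558, 88, 391), 67)]
224 [((568, 85, 386), 55), ((562, 86, 384), 55), ((557, 88, 385), 78)]
226 [((567, 84, 379), 72), ((562, 86, 379), 65), ((556, 88, 380), 90)]
228 [((556, 64, 337), 118), ((550, 65, 336), 103), ((544, 67, 336), 111)]
230 [((555, 63, 329), 122), ((549, 65, 330), 106), ((543, 67, 330), 119)]
232 [((555, 64, 325), 122), ((548, 65, 324), 95), ((542, 67, 324), 122)]
234 [((554, 64, 318), 122), ((547, 65, 316), 81), ((542, 69, 320), 121)]
236 [((554, 64, 312), 123), ((547, 64, 309), 75), ((541, 68, 312), 121)]
238 [((553, 64, 305), 122), ((546, 65, 303), 73), ((540, 68, 305), 121)]
240 [((553, 64, 298), 122), ((546, 65, 296), 81), ((540, 69, 300), 123)]
242 [((552, 64, 291), 122), ((545, 65, 289), 85), ((539, 68, 292), 124)]
244 [((551, 64, 283), 123), ((545, 66, 284), 99), ((539, 69, 285), 120)]
246 [((551, 65, 277), 116), ((545, 67, 279), 108), ((493, -6, 126), 90)]
248 [((544, 53, 247), 67), ((537, 55, 247), 69), ((529, 56, 244), 62)]
250 [((545, 57, 246), 60), ((538, 59, 247), 59), ((531, 61, 247), 58)]
252 [((546, 60, 245), 60), ((539, 62, 246), 62), ((533, 64, 246), 60)]
254 [((546, 62, 241), 60), ((540, 64, 242), 59), ((533, 66, 242), 60)]
230 [355.7 255. ]
245 [356.4 251. ]
260 [357.1 247. ]
275 [357.9 242.7]
290 [358.7 238.3]
```

Both the wrist and scene depth put the real fingertips at z≈276 while the reported TCP is at 246. The tips are therefore about 30 mm short of the reported TCP, and the fingers shut above the handle. I'll retry about 50 mm lower.

```bash
python3 -m creep '0 0 0 0 0 0;0 0 0 0 0 0;0 0 0 0 0 0;0 0 0 0 0 0;0 0 .4 0 0 0;0 0 .4 0 0 0;0 0 .3 0 0 0;0 0 .15 0 0 0;0 0 0 0 0 0' .3 30
python3 -m creep '0 0 0 0 0 0;0 0 0 0 0 0;0 0 0 0 0 0;0 0 0 0 0 0;0 0 0 0 0 0' 1 30
```

```text
clock: 7.25
eef_pos: [544.9, 58.4, 194.9]
eef_rot: [-3.141, 0.0, 1.237]
wrist_force: [-0.2, 0.0, -0.1]
finger_gap: 65.5
finger_force: 0.0
clock: 7.88
eef_pos: [545.2, 58.4, 195.5]
eef_rot: [3.141, -0.0, 1.237]
wrist_force: [2.1, -0.2, 2.1]
finger_gap: 39.8
finger_force: 30.0
```

Gripped, with a gap of 39.8. I'll lift to the stop.

```bash
python3 -m creep '0 0 -.1 0 0 0;0 0 -.1 0 0 0;0 0 -.1 0 0 0;0 0 -.1 0 0 0;0 0 -.1 0 0 0;0 0 -.1 0 0 0;0 0 0 0 0 0'
python3 -m creep '0 0 -.05 0 0 0;0 0 -.05 0 0 0;0 0 0 0 0 0'
python3 - <<'E'
from h import *
c=snap('scene');w=cloud(c)
m=(w[...,2]>225)&(w[...,2]<300)&(c['color'].max(2)<75)&(abs(w[...,0]-545)<30)&(abs(w[...,1]-58)<25)
print(np.percentile(w[m][:,2],[5,25,50,75,90,97]).round(1),m.sum())
E
```

```text
clock: 8.75
eef_pos: [545.2, 58.3, 219.8]
eef_rot: [3.141, -0.0, 1.237]
wrist_force: [1.7, -0.3, 3.2]
finger_gap: 39.9
finger_force: 30.0
clock: 9.12
eef_pos: [545.1, 58.3, 222.0]
eef_rot: [-3.141, 0.0, 1.237]
wrist_force: [8.5, -0.6, -10.6]
finger_gap: 39.6
finger_force: 30.0
[254.3 262.6 270.7 273.1 274.5 280.9] 247
```

```bash
python3 -m creep '0 0 0 0 0 0;0 0 0 0 0 0;0 0 0 0 0 0;0 0 0 0 0 0;0 0 -.6 0 0 0;0 0 -.8 0 0 0;0 0 -.5 0 0 0;0 0 0 0 0 0' .3 30
cat >> h.py <<'E'
def boatrpy(head,lean): # lean deg: body back
    return (R.from_euler('z',head,degrees=True)*R.from_euler('x',np.pi)*R.from_euler('y',lean,degrees=True)).as_euler('xyz')
E
python3 - <<'E'
from h import *
to([449,-321,75],boatrpy(108.6,0))
c=snap('scene');w=cloud(c)
m=(w[...,2]>225)&(w[...,2]<290)&(c['color'].max(2)<75)&(abs(w[...,0]-545)<30)&(abs(w[...,1]-58)<25)
print(np.percentile(w[m][:,2],[5,25,50,75,90,97]).round(1),m.sum())
E
```

```text
clock: 10.18
eef_pos: [545.4, 58.4, 300.4]
eef_rot: [3.139, -0.001, 1.237]
wrist_force: [0.4, 0.8, 0.3]
finger_gap: 65.5
finger_force: 0.0
shift [-9.756  0.82   5.627] turn [ 8.000e-04 -1.000e-04 -2.096e-01] t 10.18 [545.4  58.4 300.4] [ 1.7987e+02 -5.0000e-02  7.0870e+01] F [0.4 0.8 0.3] gap 65.5 j [0.04 0.23 1.32 0.   1.59 0.37]
[255.5 262.8 270.2 272.5 273.6 274.4] 212
```

```bash
python3 -m creep '-.976 .082 0 0 0 0;-.976 .082 0 0 0 0;-.976 .082 0 0 0 0;-.976 .082 0 0 0 0;-.976 .082 .7 0 0 0;-.976 .082 .7 0 0 0;-.976 .082 .7 0 0 0;-.976 .082 .7 0 0 0;-.976 .082 .7 0 0 0;-.976 .082 .7 0 0 0;0 0 .7 0 0 -.0524;0 0 .7 0 0 -.0524;0 0 0 0 0 -.0524;0 0 0 0 0 -.0524;0 0 0 0 .0555 0;0 0 0 0 .0555 0;0 0 0 0 0 0'
python3 - <<'E'
from h import *
to([449,-321,71],boatrpy(108.6,20))
c=snap('wrist','wrist3.png')
E
```

```text
clock: 12.35
eef_pos: [447.0, -321.7, 72.3]
eef_rot: [-3.139, -0.354, 1.893]
wrist_force: [-0.7, 0.2, 0.3]
finger_gap: 65.6
finger_force: 0.0
shift [-0.01   0.053  0.03 ] turn [-0.0004 -0.0015 -0.0008] t 12.35 [ 447.  -321.7   72.3] [-179.87  -20.28  108.44] F [-0.7  0.2  0.3] gap 65.6 j [-0.78  0.61  1.37  0.16  1.48 -1.14]
```

View pics/wrist3.png

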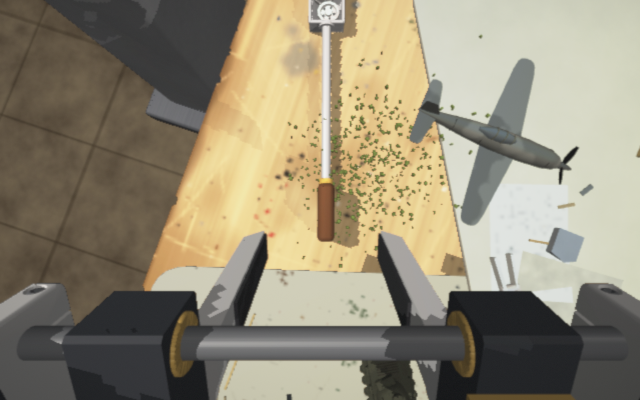

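The grip shows at px (326, 183–241), with the rod running straight up the image to the tray at (325,25). The fingertips are at (255,235) and (390,235).

Run:
```python
from h import *
c=dict(np.load('/tmp/wrist.npz'));w=cloud(c);s=manip.read_state();A=R.from_euler('xyz',s['eef_rot'])
h=cv2.cvtColor(c['color'],cv2.COLOR_RGB2HSV)
m=(c['color'][...,0]<150)&(c['color'][...,0]>60)&(c['color'][...,2]<70);m[:184]=0;m[243:]=0;m[:,:312]=0;m[:,335:]=0
q=w[m];print(len(q),'grip z',np.percentile(q[:,2],[5,50,95]).round(1))
b=np.array([np.cos(np.radians(108.6)),np.sin(np.radians(108.6))]);n=np.array([-b[1],b[0]])
t=q[q[:,2]>28];G=np.array([444.5,-307.5])
print('along',np.percentile((t[:,:2]-G)@b,[1,50,99]).round(1),'lat',np.percentile((t[:,:2]-G)@n,[2,50,98]).round(1))
for u,v,z in((326,186,34),(326,238,34),(326,170,16),(326,60,16),(325,30,16)):
    p=ray(c,u,v,z)[:2];print(u,v,p.round(1),((p-G)@b).round(1),((p-G)@n).round(1))
# finger tips in tool frame
for r,(u0,u1) in (('L',(235,267)),('R',(378,410))):
    f=w[232:262,u0:u1].reshape(-1,3);f=f[np.isfinite(f[:,0])&(f[:,2]>60)];l=A.inv().apply(f-s['eef_pos']);print(r,len(l),l.min(0).round(1),l.max(0).round(1),np.percentile(l[:,2],[90,97]).round(1))
```

```text
943 grip z [nan nan nan]
along [-24.5  -2.   20.6] lat [-8.  -1.5  5. ]
326 186 [ 439.9 -289.2] 18.8 -1.5
326 238 [ 453.1 -328.7] -22.9 -1.4
326 170 [ 435.1 -274. ] 34.7 -1.7
326 60 [ 403.9 -180.6] 133.2 -2.0
325 30 [ 394.2 -154.6] 160.9 -1.1
L 804 [ -7.5 -44.5 -68. ] [  9.7 -32.2 -28.2] [-35.3 -31.7]
R 815 [ -8.4  32.9 -67.4] [  9.7  45.4 -28. ] [-33.5 -30.4]
```

Run:
```python
from h import *
to([440.8,-291.9,-21],boatrpy(108.6,20))
```

```text
shift [-0.104  0.083  2.464] turn [-0.0004 -0.0004 -0.0006] t 12.4 [ 447.3 -321.3   73. ] [-179.9   -20.07  108.49] F [0.8 0.4 0.1] gap 65.8 j [-0.77  0.61  1.37  0.16  1.48 -1.14]
```

```bash
python3 -m creep '-.1 .08 0 0 0 0;0 0 .6 0 0 0;0 0 .6 0 0 0;0 0 .6 0 0 0;0 0 .4 0 0 0;0 0 .26 0 0 0;0 0 0 0 0 0;0 0 0 0 0 0'
python3 -m creep '0 0 0 0 0 0;0 0 0 0 0 0;0 0 0 0 0 0;0 0 0 0 0 0;0 0 0 0 0 0;0 0 0 0 0 0;0 0 0 0 0 0;0 0 0 0 0 0' 1 60
```

```text
clock: 13.4
eef_pos: [441.9, -292.3, -18.0]
eef_rot: [3.141, -0.348, 1.896]
wrist_force: [0.1, 0.2, 0.2]
finger_gap: 65.8
finger_force: 0.0
clock: 14.4
eef_pos: [441.5, -291.9, -18.6]
eef_rot: [-3.142, -0.349, 1.895]
wrist_force: [-0.8, -0.4, -0.1]
finger_gap: 13.7
finger_force: 60.0
```

```bash
python3 -m creep '.05 0 -.14 0 0 0;.1 0 -.28 0 0 0;.1 0 -.28 0 0 0;.14 0 -.38 0 0 0;.14 0 -.38 0 0 0;.05 0 -.14 0 0 0;0 0 0 0 0 0;0 0 0 0 0 0'
cat >> h.py <<'E'
def tray(c):
    "boat tilt from the scene depth: rod/tray points ahead of the TCP in the tool's plane"
    s=manip.read_state();A=R.from_euler('xyz',s['eef_rot']);w=cloud(c);l=A.inv().apply((w-s['eef_pos']).reshape(-1,3)).reshape(w.shape)
    return l
E
python3 - <<'E'
from h import *
to([441.8,-292,41],boatrpy(108.6,20))
s=manip.read_state();A=R.from_euler('xyz',s['eef_rot']);b=np.array([np.cos(np.radians(108.5)),np.sin(np.radians(108.5))]);n=np.array([-b[1],b[0]])
for nm in('wrist','scene'):
    c=snap(nm,nm+'4.png');w=cloud(c);d=w[...,:2]-s['eef_pos'][:2];al=d@b;la=d@n
    for a0 in range(20,230,15):
        m=(al>a0)&(al<a0+15)&(abs(la)<(3 if a0<140 else 16))&(w[...,2]>25)
        if m.sum()>3: print(nm,a0+7,m.sum(),np.percentile(w[m][:,2],[10,50,90]).round(1),np.median(la[m]).round(1))
E
```

```text
clock: 15.4
eef_pos: [441.3, -291.7, 49.0]
eef_rot: [-3.141, -0.35, 1.895]
wrist_force: [-0.3, 0.9, -1.6]
finger_gap: 13.4
finger_force: 60.0
shift [-0.077  0.009  0.184] turn [-0.0001 -0.0001 -0.0001] t 15.4 [ 441.3 -291.7   49. ] [-179.97  -20.03  108.59] F [-0.3  0.9 -1.6] gap 13.4 j [-0.75  0.59  1.47  0.17  1.4  -1.13]
wrist 27 257 [81.4 82.5 83.3] 0.1
wrist 42 250 [81.3 82.4 83.4] -0.1
wrist 57 248 [81.4 82.6 83.4] 0.2
wrist 72 244 [81.3 82.3 83.2] -0.3
wrist 87 241 [81.3 82.4 83.4] 0.3
wrist 102 243 [81.1 82.3 83.2] 0.3
wrist 117 236 [81.1 82.3 83.2] -0.2
wrist 132 229 [81.1 82.3 83.2] 0.4
wrist 147 5 [79.5 80.3 81.1] 2.9
scene 27 13 [ 83.3  85.7 378.4] 0.3
scene 42 13 [82.  84.  85.9] -0.6
scene 57 10 [81.3 82.9 86.1] -0.1
scene 72 12 [82.5 84.1 86. ] 0.1
scene 87 14 [79.7 83.4 86. ] -0.2
scene 102 15 [80.5 83.  85. ] -1.0
scene 117 16 [80.8 83.1 85.6] -0.8
scene 132 15 [80.1 84.1 85.5] -0.0
scene 147 46 [78.5 83.1 86.5] 0.6
scene 162 71 [72.4 78.6 84.2] -1.8
scene 177 70 [71.  78.5 84.9] -0.0
scene 192 79 [72.5 78.6 85. ] 0.2
scene 207 73 [72.3 78.5 83.6] -1.7
scene 222 82 [69.8 73.  83.3] 2.2
```

View pics/wrist4.png

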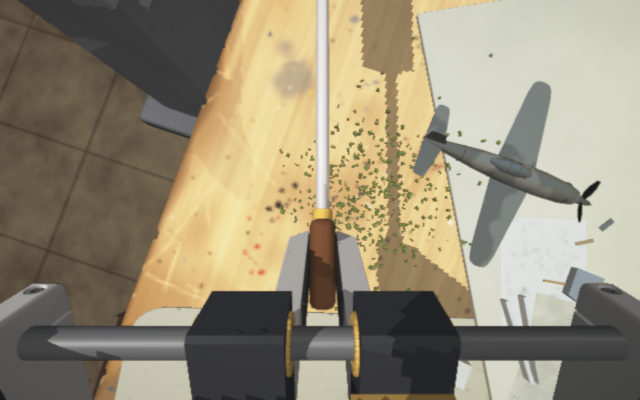

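```bash
python3 -m creep '.05 0 -.14 0 0 0;.11 0 -.3 0 0 0;.11 0 -.3 0 0 0;.11 0 -.3 0 0 0;.11 0 -.3 0 0 0;.11 0 -.3 0 0 0;.11 0 -.3 0 0 0;.05 0 -.14 0 0 0;0 0 0 0 0 0'
python3 -m creep '0 0 0 -.0036 0 .0099;0 0 0 -.0072 0 .0198;0 0 0 -.0072 0 .0198;0 0 0 -.0072 0 .0198;0 0 0 -.0072 0 .0198;0 0 0 -.0072 0 .0198;0 0 0 -.0072 0 .0198;0 0 0 -.0072 0 .0198;0 0 0 -.0072 0 .0198;0 0 0 -.0072 0 .0198;0 0 0 -.0036 0 .0099;0 0 0 0 0 0'
python3 - <<'E'
from h import *
to([453.8,-202.3,128.1],boatrpy(70.67,20))
E
```

```text
clock: 16.62
eef_pos: [441.6, -291.9, 138.3]
eef_rot: [3.141, -0.348, 1.895]
wrist_force: [0.3, -0.9, -2.0]
finger_gap: 13.7
finger_force: 60.0
clock: 18.12
eef_pos: [441.3, -291.8, 137.9]
eef_rot: [-3.141, -0.349, 1.233]
wrist_force: [-0.3, 0.2, -2.6]
finger_gap: 13.5
finger_force: 60.0
shift [ 1.997 -0.447  0.987] turn [-0.0001  0.     -0.0001] t 18.12 [ 441.3 -291.8  137.9] [-179.98  -19.99   70.66] F [-0.3  0.2 -2.6] gap 13.5 j [-0.83  0.38  1.55  0.31  1.39 -0.57]
```

```bash
python3 -m creep '.15 -.033 .074 0 0 0;.3 -.067 .148 0 0 0;.35 -.08 .17 0 0 0;.4 -.09 .2 0 0 0;.35 -.08 .17 0 0 0;.3 -.067 .148 0 0 0;.15 -.033 .074 0 0 0;0 0 0 0 0 0;0 0 0 0 0 0'
python3 - <<'E'
from h import *
to([453.8,-202.3,128.1],boatrpy(70.67,20))
s=manip.read_state();e=s['eef_pos']
O=np.array([549.1,69.5]);h=np.array([.331,.9436]);n=np.array([-h[1],h[0]])
print('tcp in machine',((e[:2]-O)@h).round(1),((e[:2]-O)@n).round(1))
for nm in('top','scene','wrist'):
    c=snap(nm);w=cloud(c);d=w[...,:2]-O;x=d@h;y=d@n;z=w[...,2]
    for a in range(-270,-20,25):
        r=a<-140
        m=(x>a)&(x<a+25)&(abs(y)<(12 if r else 26))&(z>146)&(z<180)
        if m.sum()>5: print(nm,a+12,m.sum(),'y',np.percentile(y[m],[3,50,97]).round(1),'z',np.percentile(z[m],[5,50,95]).round(1))
    m=(x>-100)&(x<-15)&(abs(y)<26)&(z>143)&(z<175)
    if m.sum(): print('nose x',np.percentile(x[m],[98,99.5,100]).round(1))
c=np.load('/tmp/scene.npz')['color'];t=np.load('/tmp/top.npz')['color']
A=cv2.resize(c[180:320,300:440],None,fx=4,fy=4,interpolation=2)
cv2.imwrite('pics/pre.png',A[:,:,::-1])
E
```

```text
clock: 19.25
eef_pos: [453.9, -202.6, 128.4]
eef_rot: [3.141, -0.349, 1.233]
wrist_force: [-0.2, -1.1, -1.4]
finger_gap: 14.1
finger_force: 60.0
shift [ 0.002 -0.005  0.01 ] turn [ 0.0001  0.0001 -0.    ] t 19.25 [ 453.9 -202.6  128.4] [179.99 -19.97  70.66] F [-0.2 -1.1 -1.4] gap 14.1 j [-0.69  0.29  1.7   0.34  1.3  -0.47]
tcp in machine -288.2 -0.2
top -258 23 y [-1.8  1.6  5. ] z [156.1 161.8 164.8]
top -233 21 y [-2.   1.7  5.2] z [158.9 162.4 165.5]
top -208 24 y [-2.3  1.8  5.4] z [154.6 160.6 164.4]
top -183 23 y [-2.   1.7  4.9] z [156.5 162.2 165. ]
top -158 23 y [-2.   1.7  5. ] z [156.2 160.7 164.5]
top -133 53 y [-11.2   0.2  11.5] z [146.6 156.3 164.4]
top -108 82 y [-13.7   1.2  16.7] z [146.8 155.1 163.5]
top -83 83 y [-14.1   1.5  16.9] z [146.7 154.1 163.5]
top -58 83 y [-13.9   0.9  16.8] z [146.4 151.  163.7]
nose x [-46.8 -45.3 -16.1]
scene -258 31 y [-3.5 -1.2  3.7] z [159.9 163.4 165.7]
scene -233 37 y [-3.5 -1.2  3.5] z [159.5 163.4 165.9]
scene -208 32 y [-3.4  0.8  3.4] z [160.4 163.4 165.6]
scene -183 37 y [-3.4  0.8  3.3] z [160.4 162.7 165.3]
scene -158 39 y [-3.4 -1.2  3.1] z [161.2 162.8 164.5]
scene -133 112 y [-11.1  -0.1  10.6] z [149.8 158.5 165.8]
scene -108 158 y [-15.6  -0.8  15.4] z [148.6 156.4 164.8]
scene -83 56 y [-15.9  -2.9  15.2] z [149.6 158.9 166. ]
nose x [-66.9 -63.1 -61.9]
wrist -258 586 y [-4.5 -0.3  3.3] z [158.9 161.6 163. ]
wrist -233 578 y [-4.5 -0.9  3.3] z [158.7 161.4 162.8]
wrist -208 531 y [-3.9 -0.3  3.3] z [159.3 161.5 162.8]
wrist -183 516 y [-3.9 -0.3  3.4] z [159.3 161.4 162.8]
wrist -158 450 y [-4.  -0.3  3.4] z [158.8 161.3 162.6]
```

View pics/pre.png

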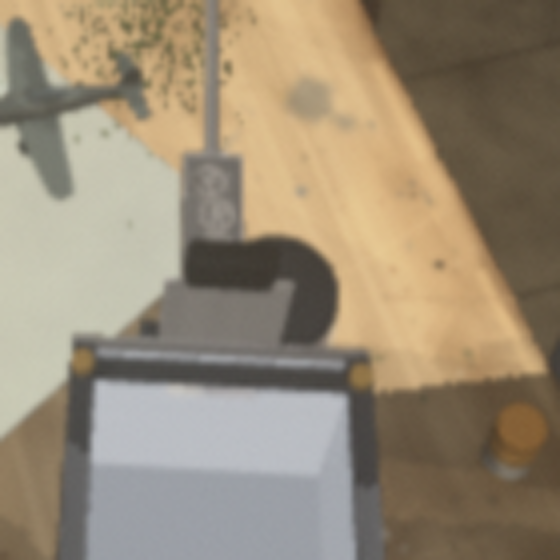

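The boat is level (rod top flat at z 161.5) and on the port's axis to within about 1 mm. The three wheels are seen in the tray at crop px (215,200). I'll slide it in.

```bash
python3 -m creep '.14 0 .051 0 0 0;.235 0 .0855 0 0 0;.282 0 .1026 0 0 0;.282 0 .1026 0 0 0;.282 0 .1026 0 0 0;.282 0 .1026 0 0 0;0 0 0 0 0 0'
python3 - <<'E'
from h import *
O=np.array([549.1,69.5]);h=np.array([.331,.9436]);p=O-126*h
to([*p,128.1],boatrpy(70.67,20))
E
```

```text
clock: 20.27
eef_pos: [475.3, -141.1, 128.4]
eef_rot: [3.141, -0.349, 1.235]
wrist_force: [0.3, 0.1, -2.0]
finger_gap: 13.7
finger_force: 60.0
shift [2.28e+00 2.00e-03 8.38e-01] turn [-0.0001  0.0001  0.0004] t 20.27 [ 475.3 -141.1  128.4] [179.99 -19.98  70.74] F [ 0.3  0.1 -2. ] gap 13.7 j [-0.57  0.26  1.73  0.36  1.25 -0.36]
```

```bash
python3 -m creep '.14 0 .051 0 0 0;.27 0 .1 0 0 0;.282 0 .1026 0 0 0;.282 0 .1026 0 0 0;.282 0 .1026 0 0 0;.282 0 .1026 0 0 0;.282 0 .1026 0 0 0;.282 0 .1026 0 0 0;.18 0 .07 0 0 0;0 0 0 0 0 0;0 0 0 0 0 0'
python3 - <<'E'
from h import *
O=np.array([549.1,69.5]);h=np.array([.331,.9436]);n=np.array([-h[1],h[0]])
p=O-126*h
to([*p,128.1],boatrpy(70.67,20))
# tipping schedule: pivot on rod axis at port centre; TCP local (-123,-29.4)
for i,th in enumerate([0,10,20,30,40,44]):
    t=np.radians(th);x=-3-123*np.cos(t)-29.4*np.sin(t);z=157.5-3.5*min(1,th/15)+123*np.sin(t)-29.4*np.cos(t)
    r=boatrpy(70.67,20-th)
    P=np.array([*(O+x*h),z])
    if i: 
        print(th,'shift in previous tool frame',(Rp.inv().apply(P-Pp)/40).round(3),P.round(1))
    Pp,Rp=P,R.from_euler('xyz',r)
for nm in('scene','top'):
    c=snap(nm);w=cloud(c);d=w[...,:2]-O;x=d@h;y=d@n;z=w[...,2]
    for a in range(-100,-20,20):
        m=(x>a)&(x<a+20)&(abs(y)<12)&(z>146)&(z<180)
        if m.sum()>5: print(nm,a+10,m.sum(),'y',np.percentile(y[m],[3,50,97]).round(1),'z',np.percentile(z[m],[5,50,95]).round(1))
c=np.load('/tmp/scene.npz')['color']
cv2.imwrite('pics/in.png',cv2.resize(c[210:350,300:440],None,fx=4,fy=4,interpolation=2)[:,:,::-1])
E
```

```text
clock: 21.65
eef_pos: [507.2, -50.3, 128.1]
eef_rot: [-3.142, -0.349, 1.233]
wrist_force: [0.0, 0.2, -2.4]
finger_gap: 13.6
finger_force: 60.0
shift [ 0.022 -0.003  0.008] turn [ 0.      0.0001 -0.    ] t 21.65 [507.2 -50.3 128.1] [-180.    -19.98   70.66] F [ 0.   0.2 -2.4] gap 13.6 j [-0.38  0.25  1.75  0.38  1.18 -0.19]
10 shift in previous tool frame [ 0.09  -0.    -0.485] [506.3 -52.4 147.6]
20 shift in previous tool frame [ 0.105  0.    -0.511] [506.5 -51.9 168.4]
30 shift in previous tool frame [ 0.11  0.   -0.54] [508.  -47.7 190. ]
40 shift in previous tool frame [ 0.11  0.   -0.54] [510.7 -40.1 210.5]
44 shift in previous tool frame [ 0.033  0.    -0.218] [512.1 -36.1 218.3]
scene -90 28 y [-3.4 -0.3  2.9] z [160.6 162.7 165.4]
top -90 19 y [-2.4  1.9  5.3] z [156.1 160.8 166.4]
top -70 18 y [-2.2  1.6  4.8] z [156.2 161.  165.5]
top -50 19 y [-2.   1.6  5.2] z [157.  161.2 164.8]
top -30 17 y [-1.4  1.3  4.8] z [157.2 160.  166.3]
```

```bash
python3 -m creep '.045 0 -.243 0 -.0278 0;.03 0 -.243 0 -.0278 0;.052 0 -.255 0 -.0278 0;.03 0 -.255 0 -.0278 0;0 0 0 0 0 0'
python3 - <<'E'
from h import *
to([506.5,-51.9,168.4],boatrpy(70.67,0))
E
```

```text
clock: 22.38
eef_pos: [506.9, -51.6, 168.7]
eef_rot: [3.141, -0.0, 1.235]
wrist_force: [0.6, 0.4, -1.8]
finger_gap: 13.9
finger_force: 60.0
shift [-0.01  -0.007  0.008] turn [ 0.0003 -0.      0.0005] t 22.38 [506.9 -51.6 168.7] [ 1.7994e+02 -1.0000e-02  7.0770e+01] F [ 0.6  0.4 -1.8] gap 13.9 j [-0.17  0.22  1.64 -0.    1.28  0.16]
```

```bash
python3 -m creep '.055 0 -.27 0 -.0278 0;.03 0 -.27 0 -.0278 0;.055 0 -.27 0 -.0278 0;.03 0 -.27 0 -.0278 0;.03 0 -.218 0 -.0222 0;0 0 0 0 0 0;0 0 0 0 0 0;0 0 0 0 0 0;0 0 0 0 0 0'
python3 - <<'E'
from h import *
to([512.1,-36.1,218.3],boatrpy(70.67,-24))
c=snap('wrist','tip.png')
E
```

```text
clock: 23.5
eef_pos: [511.8, -37.2, 217.8]
eef_rot: [-3.142, 0.419, 1.233]
wrist_force: [-0.4, 0.6, -2.2]
finger_gap: 13.5
finger_force: 60.0
shift [ 0.022 -0.001 -0.022] turn [-0.0001  0.     -0.0002] t 23.5 [511.8 -37.2 217.8] [-180.     24.     70.63] F [-0.4  0.6 -2.2] gap 13.5 j [ 0.07  0.31  1.48 -0.38  1.54  0.46]
```

View pics/tip.png

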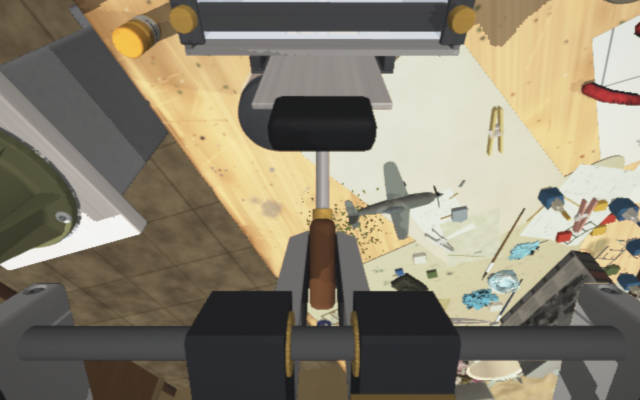

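The tip view shows the rod passing cleanly under the raised handle (323,123), clear of both guides, and the gripper well clear of the handle. I count 11 pictures viewed, one over the limit of 10, so from here I check by numbers only.

```bash
python3 -m creep '0 0 0 0 0 0;0 0 0 0 0 0;0 0 0 0 0 0;0 0 0 0 0 0'
python3 - <<'E'
from h import *
F=[]
old=np.load('/tmp/scene.npz')
c=snap('scene');col=c['color'].astype(int);d=np.abs(col-old['color'].astype(int)).sum(2)
O=np.array([549.1,69.5]);h=np.array([.331,.9436]);n=np.array([-h[1],h[0]])
# window area in scene px; tray/wheels seen through window: blobs that changed since 'level inside' picture
m=np.zeros((400,640),np.uint8);m[272:352,316:396]=(d[272:352,316:396]>30)
k,l,s,ce=cv2.connectedComponentsWithStats(m)
for i in range(1,k):
    if s[i,4]>6: print(s[i],ce[i].round(0),'on floor+9:',[(round(float((ray(c,*ce[i],59)[:2]-O)@h)),round(float((ray(c,*ce[i],59)[:2]-O)@n)))])
g=col.mean(2)[275:350:3,318:394:3].astype(int)
for r in g: print(' '.join('%3d'%x for x in r))
for i in range(6): manip.camera('wrist');F.append(manip.read_state()['wrist_force'])
print(np.mean(F,0))
E
```

```text
clock: 24.05
eef_pos: [511.9, -36.8, 217.8]
eef_rot: [3.142, 0.42, 1.234]
wrist_force: [0.5, -0.7, -1.4]
finger_gap: 13.3
finger_force: 60.0Traceback (most recent call last):
  File "<stdin>", line 4, in <module>
    return format.read_array(
           ~~~~~~~~~~~~~~~~~^
        bytes,
        ^^^^^^
    ...<2 lines>...
        max_header_size=self.max_header_size
        ^^^^^^^^^^^^^^^^^^^^^^^^^^^^^^^^^^^^
    )
    ^
    data = _read_bytes(fp, read_size, "array data")
    r = fp.read(size - len(data))
    data = self._read1(n)
    self._update_crc(data)
    ~~~~~~~~~~~~~~~~^^^^^^
    raise BadZipFile("Bad CRC-32 for file %r" % self.name)
zipfile.BadZipFile: Bad CRC-32 for file 'color.npy'
```

Run:
```python
from h import *
F=[]
c=dict(np.load('/tmp/scene.npz'));col=c['color'].astype(int);o=cv2.imread('pics/scene0.png')[:,:,::-1].astype(int)
d=(col-o).mean(2)[272:352,316:396]
for r in d[::3,::3].astype(int): print(' '.join('%4d'%x for x in r))
for i in range(6): manip.camera('wrist');F.append(manip.read_state()['wrist_force'])
print(np.mean(F,0).round(2))
```

```text
-1  -22  -30  -23  -24  -25  -25  -28  -27  -25  -24  -26  -25  -24  -24  -24  -24  -21  -23  -21  -20  -19  -17  -12  -55  -61   58
   0  -25  -24   -1   -1   -3   -7   -7   -7   -7  -10  -10  -14  -21  -22  -25  -22  -23  -25  -26  -25  -25  -23   -4  -18  -45   60
  -4  -24  -22   -2   -2   -2    0    0   -1    0   -1    0   18    1    0   -1    0    1    0   -1    0    0    0    0  -15  -22   66
  -7  -28  -21   -1   -2   -2    0   -2   -2    0    0   -1   12    1   -1    0    0    0    0    0    0   -1    0   -1  -22  -26   64
  -7  -26  -16    0   -1    0   -1   -1   -1   -1   -1   -2    6   -2   -1    0   -1    0   -1   -1    0    0    0    0  -22  -27   60
  -6  -26  -15   -1   -2   -1    0    0    0   -2   -3   -2    7    0   -1    0    0    0   -1    0    0    0    0    0  -20  -28   50
  -9  -25  -17   -1    0    0   -1    0   -2   -4  -10  -10    1   -9  -12   -2    0   -1    0    0    0   -1   -1    1  -22  -29   33
 -15  -28  -15   -1   -2   -1    0   -1   -1   -1    6    7    9    9    7    0   -1   -2    0    0   -1    0    0    0  -16  -27   22
 -21  -28  -16    0   
[... 1862 characters left out ...]
   -9
  -1    0    0    0   -1    0   -1   -1   -2    0   -2   -1    0   -2    0   -1   -1   -1    0   -2   -1    0   -1    0   -1   -1   -3
  -2   -2   -2    0   -1    0   -1   -1   -2   -1   -1   -1   -1   -1    0   -1    0   -1   -1   -1   -2   -3   -1   -1   -1   -2   -3
  -1    0   -3   -1   -1   -2   -1    0   -2    0    0   -1   -2   -2   -1   -2   -3   -2   -1    0   -1   -2   -3   -2   -1   -2    0
   0    0   -1   -2   -1    0    0   -1   -1   -1    0   -1   -1   -1   -1   -2   -3   -2   -1   -2   -2   -3   -2   -2   -2   -2   -2
  -1   -1   -1    0    0   -1   -1   -1    0   -1   -2   -1   -1    0   -1   -1    0   -3   -2   -2   -2    0   -2   -2   -4   -4   -2
[ 0.06  0.26 -1.18]
```

The tray reads as a uniform empty floor and the load has dropped to 1.18 N, which is the boat alone. Reversing the tip.

Run:
```python
from h import *
O=np.array([549.1,69.5]);h=np.array([.331,.9436])
s=manip.read_state();Pp=s['eef_pos'];Rp=R.from_euler('xyz',s['eef_rot'])
for th in [39,34,29,24,19,14,9,4,0]:
    t=np.radians(th);x=-3-123*np.cos(t)-29.4*np.sin(t);z=157.5-3.5*min(1,th/15)+123*np.sin(t)-29.4*np.cos(t)
    P=np.array([*(O+x*h),z]);B=R.from_euler('xyz',boatrpy(70.67,20-th))
    print(th,(Rp.inv().apply(P-Pp)/40).round(3),((Rp.inv()*B).as_rotvec()/np.pi).round(4));Pp,Rp=P,B
```

```text
39 [-0.007 -0.002  0.258] [0.    0.028 0.   ]
34 [-0.02  -0.     0.275] [0.     0.0278 0.    ]
29 [-0.02  -0.     0.275] [0.     0.0278 0.    ]
24 [-0.02  -0.     0.275] [0.     0.0278 0.    ]
19 [-0.02  -0.     0.275] [0.     0.0278 0.    ]
14 [-0.019 -0.     0.269] [ 0.      0.0278 -0.    ]
9 [-0.016  0.     0.246] [ 0.      0.0278 -0.    ]
4 [-0.014  0.     0.246] [-0.      0.0278  0.    ]
0 [-0.011  0.     0.198] [0.     0.0222 0.    ]
```

```bash
python3 -m creep '-.007 0 .26 0 .028 0;-.02 0 .275 0 .0278 0;-.02 0 .275 0 .0278 0;-.02 0 .275 0 .0278 0;-.02 0 .275 0 .0278 0;-.019 0 .269 0 .0278 0;-.016 0 .246 0 .0278 0;-.014 0 .246 0 .0278 0;-.011 0 .198 0 .0222 0;0 0 0 0 0 0;0 0 0 0 0 0'
python3 - <<'E'
from h import *
O=np.array([549.1,69.5]);h=np.array([.331,.9436]);n=np.array([-h[1],h[0]]);p=O-126*h
to([*p,128.1],boatrpy(70.67,20))
c=snap('wrist');w=cloud(c);d=w[...,:2]-O;x=d@h;y=d@n;z=w[...,2]
for a in range(-110,-20,15):
    m=(x>a)&(x<a+15)&(abs(y)<3)&(z>146)&(z<180)
    if m.sum()>5: print(a+7,m.sum(),np.median(y[m]).round(1),np.percentile(z[m],[10,50,90]).round(1))
s=snap('scene');d=(s['color'].astype(int)-cv2.imread('pics/scene0.png')[:,:,::-1]).mean(2)[272:352,316:396]
for r in d[::3,::3].astype(int): print(' '.join('%4d'%x for x in r))
E
```

```text
clock: 25.78
eef_pos: [507.7, -49.5, 128.5]
eef_rot: [3.141, -0.348, 1.234]
wrist_force: [0.0, 0.7, -1.5]
finger_gap: 13.8
finger_force: 60.0
shift [-0.002 -0.008  0.01 ] turn [0.0002 0.0004 0.0002] t 25.77 [507.7 -49.5 128.5] [179.96 -19.92  70.7 ] F [ 0.   0.7 -1.5] gap 13.8 j [-0.37  0.25  1.75  0.38  1.18 -0.19]
-103 258 -0.4 [161.1 162.1 163. ]
-88 251 0.2 [160.8 162.  162.9]
-73 251 -0.4 [160.8 161.9 162.9]
-58 245 0.2 [160.9 162.1 162.9]
-43 241 0.3 [160.8 161.9 163. ]
-28 242 -0.0 [160.6 161.8 162.7]
   1    2    0    1    0   -1   -1   -2   -4    0    3    1  -18  -22  -24  -22  -21  -21  -19  -19  -17  -17  -15  -10  -52  -58   59
   2    0    1    3    2    3    1    1    2    2    1    3  -12  -19  -19  -22  -20  -20  -25  -23  -21  -23  -23   -2  -15  -44   62
   1    2    2    1    1    1    4    3    3    3    1    3   25    5    3    2    4    4    2    2    1    2    3    1  -13  -21   69
   2    1    1    2    1    1    2    2    3    3    2    2    3    0    2    4    3    3    2    3    3    2    4    1  -20  -26   66
   1    0    2    4    2    1    2    2    2  
[... 2358 characters left out ...]
    1    1    1    0    0
   1    0    1    2    3    1    2    1    1    8   29   30   31   31   31   26    3    1    2    1    2    1    2    2    1    0    0
   1    0    1    1    2    2    1    2    1    2    2    3    5    2    4    4    2    2    3    1    1    0    2    2    0    1   -1
   2    0    0    0    0    0    1    2    1    3    1    0    2    0    1    1    0    0    1    0    0   -1    0    0    1    0    2
   1    0    1    0    2    1    2    0    2    1    1    1    0    0    1    0    0    1    0    0    0    0    0    0    1   -1    0
   1    1    1    1    1    1    1    0    2    1    0    0    0    1    1    0    0    0    0    0    0    1    0    0    0   -2    0
```

The boat is level, empty and still centred in the slot. Drawing it out.

```bash
python3 -m creep '-.14 0 -.051 0 0 0;-.282 0 -.1026 0 0 0;-.282 0 -.1026 0 0 0;-.282 0 -.1026 0 0 0;-.282 0 -.1026 0 0 0;-.282 0 -.1026 0 0 0;-.282 0 -.1026 0 0 0;-.376 0 -.137 0 0 0;-.376 0 -.137 0 0 0;-.376 0 -.137 0 0 0;-.376 0 -.137 0 0 0;-.376 0 -.137 0 0 0;-.376 0 -.137 0 0 0;-.376 0 -.137 0 0 0;0 0 0 0 0 0'
python3 - <<'E'
from h import *
O=np.array([549.1,69.5]);h=np.array([.331,.9436]);n=np.array([-h[1],h[0]])
s=snap('scene');d=(s['color'].astype(int)-cv2.imread('pics/scene0.png')[:,:,::-1]).mean(2)
m=np.zeros((400,640),np.uint8);m[274:350,322:390]=abs(d[274:350,322:390])>9
k,l,st,ce=cv2.connectedComponentsWithStats(m)
for i in range(1,k):
    if st[i,4]>3: p=ray(s,*ce[i],59)[:2]-O;print(st[i],(p@h).round(),(p@n).round())
to([441.5,-291.9,60],boatrpy(108.6,20))
w=cloud(s);e=manip.read_state()['eef_pos']
dd=w[...,:2]-e[:2];x=dd@h;y=dd@n
for a in range(150,250,15):
    q=(x>a)&(x<a+15)&(abs(y)<13)&(w[...,2]>135)
    if q.sum(): print(a,q.sum(),np.percentile(w[q][:,2],[10,50,90]).round(1))
E
```

```text
clock: 27.75
eef_pos: [444.3, -229.8, 127.9]
eef_rot: [-3.142, -0.349, 1.232]
wrist_force: [0.5, -0.7, -1.2]
finger_gap: 13.6
finger_force: 60.0
[322 274  64  15 174] -51.0 14.0
[387 274   3   3   6] -58.0 89.0
[387 278   3  17  40] -32.0 87.0
shift [-1.996  0.451  1.081] turn [ 7.220e-02 -1.000e-04 -1.982e-01] t 27.8 [ 444.5 -229.1  128. ] [-179.99  -20.02   70.63] F [ 0.1  1.  -0.7] gap 13.6 j [-0.74  0.31  1.67  0.33  1.32 -0.51]
150 110 [148.7 152.3 163.7]
165 64 [148.4 149.5 151.2]
180 67 [148.4 149.7 151.3]
195 71 [148.1 149.6 151.1]
210 72 [148.6 150.1 151.3]
225 3 [151.3 151.6 151.9]
```

Run:
```python
from h import *
s=dict(np.load('/tmp/scene.npz'));d=(s['color'].astype(int)-cv2.imread('pics/scene0.png')[:,:,::-1]).mean(2)[270:352,318:394]
for r in d[::3,::3].astype(int): print(' '.join('%3d'%x for x in r))
O=np.array([549.1,69.5]);h=np.array([.331,.9436]);n=np.array([-h[1],h[0]])
T=np.array(s['T']);K=s['camera_matrix']
for x in(3,77,151):
  for y in(-66,0,66):
    q=np.linalg.inv(T)@np.array([*(O+x*h+y*n),50,1]);print(x,y,(K@q[:3]/q[2])[:2].round())
t=snap('top');dt=np.abs(t['color'].astype(int)-cv2.imread('pics/top0.png')[:,:,::-1]).mean(2)
m=np.zeros((400,640),np.uint8);m[160:300,196:300]=dt[160:300,196:300]>12
k,l,st,ce=cv2.connectedComponentsWithStats(m)
for i in range(1,k):
    if st[i,4]>2: print(st[i],ray(t,*ce[i],59).round())
```

```text
-40 -62 -31 -23 -22 -23 -24 -23 -19 -17 -16 -13 -13 -14 -12 -10 -10  -6  -4  -5  -4  -4  -2 -27 -43  44
 -8 -21 -26 -25 -25 -26 -26 -28 -28 -28 -27 -26 -28 -27 -27 -28 -26 -28 -27 -27 -26 -25 -22 -30 -66  -2
-24 -28  -8  -4  -4  -4  -5  -5  -4  -3  -4  -8  -8  -9 -10 -10 -13 -15 -20 -25 -23 -26 -16  -1 -25 -16
-28 -27  -7  -5  -6  -4  -5  -5  -5  -5  -3  -6  -4  -3  -4  -4  -4  -3  -4  -4  -5  -6  -3 -12 -30 -18
-29 -28  -6  -4  -4  -3  -5  -4  -5  -5  -3  -3  -4  -4  -2  -4  -4  -3  -4  -4  -5  -5  -3 -10 -29 -21
-28 -26  -5  -6  -5  -5  -4  -4  -4  -4  -5  -5  -5  -3  -5  -4  -5  -5  -4  -3  -4  -5  -4  -7 -27 -23
-10 -15  -4  -4  -3  -5  -5  -4  -4  -5  -5  -5  -3  -4  -4  -4  -4  -6  -3  -4  -4  -4  -3  -9 -30 -27
 -3  -4  -3  -3  -5  -3  -5  -5  -5  -4  -5  -4  -5  -4  -4  -4  -4  -4  -4  -4  -3  -4  -3  -7 -31 -28
 -3  -3  -4  -5  -6  -5  -4  -5  -4  -4  -4  -4  -4  -4  -5  -4  -6  -5  -3  -3  -5  -6  -3  -6 -18 -19
 -3  -4  -5  -4  -3  -3  -5  -3  -4  -5  -4  -5  -4  -5  -4  -5  -5  -4  -4  -5  -4  -5  -4  -3  -2  -3
 -3  -3  -4  -3  -3  -5  -4  -3  -4  -4  -4  -3  -3  -2  -4 
[... 1439 characters left out ...]
  -4  -2  -2  -5  -5  -4  -4  -2  -4  -3  -5  -5  -3  -4  -4
 -2  -3  -2  -4  -4  -3  -1  -3  -3  -4  -2  -3  -4  -3  -3  -3  -4  -2  -2  -3  -2  -3  -4  -4  -5  -4
 -2  -4  -2  -3  -2  -4  -2  -3  -3  -1  -3  -3  -4  -2  -3  -1  -2  -1  -2  -2  -3  -3  -3  -3  -3  -3
 -2  -2  -2  -3  -3  -3  -1  -3  -2  -1  -3  -3  -2  -3  -3  -1  -3  -3  -3  -2  -2  -3  -2  -3  -4  -3
3 -66 [319. 298.]
3 0 [349. 300.]
3 66 [379. 302.]
77 -66 [317. 332.]
77 0 [348. 334.]
77 66 [380. 336.]
151 -66 [315. 370.]
151 0 [348. 372.]
151 66 [382. 374.]
[ 221  160   71  126 2865] [478. 111.  59.]
[294 160   6   6  22] [710. -31.  59.]
[222 194  16  12 111] [584. 184.  59.]
[ 274  212   26   75 1304] [405. -10.  59.]
```

Top-view differencing shows a new blob, about three wheels in size, at finisher x≈120, y≈5, so the wheels lie on the chamber floor toward the back. The tray floor measures flat and empty. Next I'll take the boat back to its old spot.

```bash
python3 -m creep '-.3 .09 -.066 0 0 0;-.4 .12 -.09 0 0 0;-.4 .12 -.09 0 0 0;-.38 .12 -.084 0 0 0;0 0 0 .0036 0 -.0099;0 0 0 .0084 0 -.0231;0 0 0 .0084 0 -.0231;0 0 0 .0084 0 -.0231;0 0 0 .0084 0 -.0231;0 0 0 .0084 0 -.0231;0 0 0 .0084 0 -.0231;0 0 0 .0084 0 -.0231;0 0 0 .0084 0 -.0231;0 0 0 .0014 0 -.0035;0 0 0 0 0 0'
python3 - <<'E'
from h import *
to([441.6,-291.9,-17.4],boatrpy(108.6,20))
E
```

```text
clock: 29.72
eef_pos: [441.7, -291.3, 120.2]
eef_rot: [3.142, -0.349, 1.896]
wrist_force: [0.3, -0.0, -2.1]
finger_gap: 13.4
finger_force: 60.0
shift [-1.189 -0.008  3.227] turn [-0.     -0.0001  0.    ] t 29.73 [ 441.7 -291.3  120.2] [180.   -20.02 108.6 ] F [ 0.3 -0.  -2.1] gap 13.4 j [-0.75  0.5   1.41  0.17  1.53 -1.1 ]
```

```bash
python3 -m creep '-.14 0 .38 0 0 0;-.2 0 .55 0 0 0;-.2 0 .55 0 0 0;-.2 0 .55 0 0 0;-.17 0 .46 0 0 0;-.11 0 .3 0 0 0;-.08 0 .22 0 0 0;-.05 0 .13 0 0 0;0 0 0 0 0 0;0 0 0 0 0 0'
python3 -c "
from h import *
to([441.6,-291.9,-18.4],boatrpy(108.6,20))"
```

```text
clock: 30.98
eef_pos: [442.0, -292.0, -13.1]
eef_rot: [3.141, -0.348, 1.896]
wrist_force: [1.0, 0.2, -1.7]
finger_gap: 13.6
finger_force: 60.0
shift [-0.041 -0.008  0.126] turn [0.     0.0002 0.0003] t 30.98 [ 442.  -292.   -13.1] [179.97 -19.97 108.65] F [ 1.   0.2 -1.7] gap 13.6 j [-0.75  0.67  1.49  0.17  1.29 -1.15]
```

```bash
python3 -m creep '-.015 0 .04 0 0 0;-.015 0 .04 0 0 0;-.011 0 .03 0 0 0;0 0 0 0 0 0;0 0 0 0 0 0'
python3 -m creep '0 0 0 0 0 0;0 0 0 0 0 0;0 0 0 0 0 0;0 0 0 0 0 0;0 0 0 0 0 0' .3 30
```

```text
clock: 31.6
eef_pos: [441.8, -291.8, -18.2]
eef_rot: [3.142, -0.349, 1.896]
wrist_force: [0.2, 0.3, -1.6]
finger_gap: 13.9
finger_force: 60.0
clock: 32.22
eef_pos: [441.7, -291.8, -18.3]
eef_rot: [-3.142, -0.349, 1.896]
wrist_force: [0.1, 0.1, -0.4]
finger_gap: 60.4
finger_force: 0.0
```

```bash
python3 -m creep '0 0 -.4 0 0 0;0 0 -.9 0 0 0;0 0 -1 0 0 0;0 0 -1 0 0 0;0 0 -1 0 0 0;0 0 0 0 0 0'
python3 - <<'E'
from h import *
for nm in('top','scene'):
    c=snap(nm);w=cloud(c);b=np.array([np.cos(np.radians(108.6)),np.sin(np.radians(108.6))]);n=np.array([-b[1],b[0]])
    d=w[...,:2]-[446.5,-309];x=d@b;y=d@n
    for a in range(-30,270,30):
        m=(x>a)&(x<a+30)&(abs(y)<(18 if a>165 else 10))&(w[...,2]>-6)&(w[...,2]<45)
        if m.sum(): print(nm,a,m.sum(),np.percentile(w[m][:,2],[10,50,90,98]).round(1))
O=np.array([549.1,69.5]);h=np.array([.331,.9436])
to([*(O-12*h),300],boatrpy(70.67,0))
to([*(O-12*h),300],boatrpy(70.67,0),True)
E
```

```text
clock: 32.98
eef_pos: [461.5, -349.2, 147.0]
eef_rot: [3.139, -0.344, 1.896]
wrist_force: [0.2, -0.5, -0.9]
finger_gap: 66.0
finger_force: 0.0
top -30 44 [-0.3 30.7 36.  39.1]
top 0 63 [-1.  26.1 37.  38.5]
top 30 54 [-3.   5.1 16.5 18.4]
top 60 56 [-3.4  9.7 16.8 19.3]
top 90 56 [-3.5  1.9 16.2 20.2]
top 120 54 [-4.3  2.9 17.  18.6]
top 150 55 [-4.3  3.6 15.4 19.9]
top 180 100 [-3.1  1.6 12.8 19.4]
top 210 101 [-2.9  1.7 14.6 18.9]
top 240 99 [-3.   1.7 12.4 16.5]
scene -30 69 [ 1.7 24.4 36.8 38.1]
scene 0 98 [ 9.8 24.4 36.1 37.5]
scene 30 65 [ 1.  13.1 17.6 18.9]
scene 60 66 [ 0.7 13.2 17.1 18.4]
scene 90 68 [ 0.4  4.7 17.3 19.2]
scene 120 71 [ 0.3  2.4 16.9 17.7]
scene 150 71 [ 1.2  9.8 19.  21. ]
scene 180 153 [ 1.7  4.9 16.7 18.9]
scene 210 167 [ 1.7  5.1 17.5 19.5]
scene 240 173 [ 0.2  4.8 15.6 18.7]
shift [ 9.734  5.248 -0.622] turn [-0.0368 -0.107   0.2087] t 33.08 [ 460.4 -347.5  143.5] [180.   -20.   108.63] F [ 0.1 -0.6 -0.4] gap 65.7 j [-0.79  0.6   1.22  0.15  1.64 -1.13]
shift [10.272 -1.358 -3.913] turn [-0.0368 -0.107   0.2087] t 33.08 [ 460.4 -347.5  143.5] [180.   -20.   108.63] F [ 0.1 -0.6 -0.4] gap 65.7 j [-0.79  0.6   1.22  0.15  1.64 -1.13]
```

```bash
python3 -m creep '0 0 0 -.0074 -.0214 .0417;0 0 0 -.0074 -.0214 .0417;0 0 0 -.0074 -.0214 .0417;0 0 0 -.0074 -.0214 .0417;0 0 0 -.0072 -.0214 .042;0 0 -.95 0 0 0;0 0 -.95 0 0 0;.8 -.1 -.95 0 0 0;.8 -.1 -.95 0 0 0;.8 -.1 -.15 0 0 0;.8 -.1 0 0 0 0;.8 -.1 0 0 0 0;.8 -.1 0 0 0 0;.8 -.1 0 0 0 0;.8 -.1 0 0 0 0;.8 -.1 0 0 0 0;.8 -.1 0 0 0 0;.8 -.1 0 0 0 0;.8 -.1 0 0 0 0;0 0 0 0 0 0' 1 30
python3 - <<'E'
from h import *
O=np.array([549.1,69.5]);h=np.array([.331,.9436])
to([*(O-12*h),255],boatrpy(70.67,0))
E
```

```text
clock: 35.58
eef_pos: [542.1, 32.3, 300.3]
eef_rot: [-3.139, 0.0, 1.236]
wrist_force: [-0.2, -0.6, -0.6]
finger_gap: 0.5
finger_force: 0.0
shift [ 0.637 -0.139  1.133] turn [-0.0007  0.0001  0.0008] t 35.58 [542.1  32.3 300.3] [-1.7988e+02  1.0000e-02  7.0810e+01] F [-0.2 -0.6 -0.6] gap 0.5 j [-0.01  0.22  1.33  0.    1.59  0.33]
```

```bash
python3 -m creep '.637 -.139 0 0 0 0;0 0 .5 0 0 0;0 0 .5 0 0 0;0 0 .2 0 0 0;0 0 .2 0 0 0;0 0 .2 0 0 0;0 0 .2 0 0 0;0 0 .2 0 0 0;0 0 .2 0 0 0;0 0 .1 0 0 0;0 0 0 0 0 0;0 0 0 0 0 0'
```

```text
clock: 37.08
eef_pos: [545.5, 56.8, 209.4]
eef_rot: [-3.141, -0.001, 1.233]
wrist_force: [0.1, -0.7, -0.3]
finger_gap: 0.6
finger_force: 0.0
```

```bash
python3 -m creep '0 0 .1 0 0 0;0 0 .05 0 0 0;0 0 .05 0 0 0;0 0 0 0 0 0'
python3 - <<'E'
from h import *
c=snap('scene');w=cloud(c)
m=(w[...,2]>205)&(w[...,2]<300)&(c['color'].max(2)<75)&(abs(w[...,0]-545)<30)&(abs(w[...,1]-58)<25)
print(np.percentile(w[m][:,2],[5,25,50,75,90,97]).round(1),m.sum())
for v in range(240,264,2): print(v,[(w[v,u].round(0).tolist(),int(c['color'][v,u].max())) for u in(350,358,364)])
E
```

```text
clock: 37.58
eef_pos: [545.5, 56.5, 201.2]
eef_rot: [-3.141, -0.0, 1.233]
wrist_force: [-0.1, 0.5, 1.1]
finger_gap: 0.3
finger_force: 0.3
[212.3 217.1 223.4 229.3 231.7 279.3] 127
240 [([572.0, 81.0, 335.0], 80), ([561.0, 86.0, 337.0], 57), ([552.0, 89.0, 338.0], 58)]
242 [([555.0, 48.0, 264.0], 138), ([548.0, 64.0, 288.0], 71), ([539.0, 68.0, 291.0], 105)]
244 [([556.0, 51.0, 263.0], 136), ([547.0, 63.0, 279.0], 73), ([538.0, 68.0, 283.0], 121)]
246 [([558.0, 55.0, 265.0], 132), ([546.0, 63.0, 272.0], 78), ([537.0, 68.0, 276.0], 115)]
248 [([559.0, 60.0, 265.0], 139), ([546.0, 64.0, 266.0], 86), ([537.0, 68.0, 268.0], 110)]
250 [([559.0, 61.0, 261.0], 138), ([547.0, 66.0, 263.0], 95), ([537.0, 69.0, 263.0], 100)]
252 [([558.0, 60.0, 251.0], 119), ([545.0, 65.0, 252.0], 107), ([528.0, 57.0, 230.0], 80)]
254 [([558.0, 60.0, 243.0], 115), ([544.0, 65.0, 245.0], 114), ([530.0, 61.0, 232.0], 72)]
256 [([556.0, 58.0, 231.0], 94), ([545.0, 66.0, 241.0], 115), ([531.0, 65.0, 230.0], 59)]
258 [([556.0, 60.0, 226.0], 61), ([542.0, 64.0, 226.0], 85), ([532.0, 67.0, 227.0], 56)]
260 [([555.0, 59.0, 218.0], 57), ([542.0, 64.0, 219.0], 57), ([532.0, 68.0, 222.0], 58)]
262 [([555.0, 60.0, 210.0], 81), ([541.0, 64.0, 210.0], 75), ([531.0, 69.0, 215.0], 72)]
```

Handle top is at about 230–231, nearly shut. I'll press gently onto the stop.

```bash
python3 -m creep '0 0 .03 0 0 0;0 0 .03 0 0 0;0 0 0 0 0 0'
python3 -m creep '0 0 .03 0 0 0;0 0 .02 0 0 0;0 0 0 0 0 0'
```

```text
clock: 38.0
eef_pos: [545.7, 56.5, 200.7]
eef_rot: [3.14, -0.001, 1.233]
wrist_force: [-6.0, -0.8, 14.1]
finger_gap: 0.5
finger_force: 7.4
clock: 38.38
eef_pos: [546.0, 56.5, 200.5]
eef_rot: [3.138, -0.001, 1.233]
wrist_force: [-12.3, -0.5, 29.0]
finger_gap: 0.2
finger_force: 14.5
```

The press is on the stop: 29 N with no further travel. Retreating and checking.

```bash
python3 -m creep '0 0 -.15 0 0 0;0 0 -.5 0 0 0;0 0 -1 0 0 0;0 0 -1 0 0 0;-.5 0 -.5 0 0 0;-1 0 0 0 0 0;-1 0 0 0 0 0;-1 0 0 0 0 0;0 0 0 0 0 0;0 0 0 0 0 0;0 0 0 0 0 0'
python3 - <<'E'
from h import *
for nm in('scene','top'):
    c=snap(nm);w=cloud(c);col=c['color']
    m=(w[...,2]>205)&(w[...,2]<300)&(col.max(2)<75)&(abs(w[...,0]-545)<30)&(abs(w[...,1]-58)<25)
    print(nm,'handle',np.percentile(w[m][:,2],[50,75,90,97]).round(1),m.sum())
    m=(w[...,2]>110)&(w[...,2]<135)&(abs(w[...,0]-480)<60)&(abs(w[...,1])<60)
    print('jar',w[m].mean(0).round(1))
    d=abs(col.astype(int)-cv2.imread('pics/%s0.png'%nm)[:,:,::-1]).mean(2)
    k,l,st,ce=cv2.connectedComponentsWithStats((d>40).astype(np.uint8))
    for i in range(1,k):
        if st[i,4]>12: print(st[i],ray(c,*ce[i],5).round())
E
```

```text
clock: 39.75
eef_pos: [499.5, -74.8, 322.9]
eef_rot: [-3.141, -0.0, 1.234]
wrist_force: [-0.7, -0.1, 0.3]
finger_gap: 0.3
finger_force: 0.0
scene handle [229.  231.  231.9 232.4] 201
jar [480.9   6.7 125.3]
[385   0  34  42 473] [  -78. -1044.     5.]
[422   0  29  11 222] [ -278. -1117.     5.]
[367  11  35  35 533] [  35. -991.    5.]
[488  10   6   6  15] [-460. -988.    5.]
[431  20  32  38 330] [-179. -880.    5.]
[464  34  25  16 124] [-293. -801.    5.]
[348  36  54  38 526] [ 158. -801.    5.]
[611  41  10  23  56] [-774. -603.    5.]
[613  63  10  10  69] [-698. -508.    5.]
[ 310   71   38   50 1085] [ 378. -674.    5.]
[381  71  23  13 132] [ 117. -696.    5.]
[412  76   6   6  17] [  44. -661.    5.]
[361  78  12   5  36] [ 214. -699.    5.]
[401  81  16  21 184] [ 100. -596.    5.]
[593  86  17  31 236] [-507. -367.    5.]
[613  86   4   8  22] [-598. -407.    5.]
[383  88  16   7  49] [ 155. -616.    5.]
[416  94  16  14 100] [  63. -540.    5.]
[371  99  14   3  23] [ 218. -587.    5.]
[369 106  15   4  28] [ 232. -553.    5.]
[346 110  13  12  68] [ 322. -538.    5.]

[... 1812 characters left out ...]
   5.]
[259 229   6  14  34] [478.  88.   5.]
[277 230  30  20 301] [459. -28.   5.]
[307 231   6  18  72] [459. -72.   5.]
[359 246  17   7  49] [ 431. -263.    5.]
[312 253   6   5  22] [409. -89.   5.]
[275 259  45  27 400] [363. -49.   5.]
[443 272  10   6  38] [ 351. -523.    5.]
[462 277   5  11  40] [ 327. -577.    5.]
[267 285  32  16 159] [286.  19.   5.]
[ 234  294   66  106 3965] [115.  71.   5.]
[ 302  333   35   67 1305] [  79. -123.    5.]
[289 352  33  48 830] [ 15. -60.   5.]
[178 363  40  37 538] [ 27. 255.   5.]
[501 369   4   7  20] [  46. -688.    5.]
[226 372   7  28 117] [-14. 177.   5.]
[477 375   4   5  13] [  31. -613.    5.]
[510 374  13  26 220] [   5. -732.    5.]
```

```bash
python3 -c "
from cell import manip
print(manip.sign_off())"
```

```text
the job is handed in; nothing more can be done
None
```

The job is handed in at about 40 s of 69 s: the wheels are in the chamber (seen only as one wheel-sized blob in the top view, not counted), the boat lies empty and upright back in its old place, the shutter is pressed down onto its stop, no force spike suggested the boat touched the finisher, the four bystanders were left alone (only the jar re-measured, partly hidden), and I viewed 11 pictures instead of the 10 allowed.

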